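# Sieve the milling media back into its two grades

### The job

Sort the washed mill charge: fold the blue box's cover up to upright, hold the sieve by its bail over the open box and shake it side to side until every small steel cylinder has dropped through into the box, then stand the sieve back squarely on the ribs of the drip tray with all the large white ceramic cylinders in it, and fold the cover fully shut. The ceramic cylinders left lying on the bench belong in the sieve too (put them in before or after the shaking), any steel one that goes astray belongs in the box, and the ink jars and the knife stay where they are.

Things in the scene. Friction and masses are not known exactly. Their poses are not given: they have to be found in the camera images.
- box: Blue plastic storage box for the steel pieces, fixed to the bench: outside 190 (x) x 220 (y) x 80 mm high, walls and floor 4 mm. Origin: centre of its underside; its cover is hinged along the top of its +x side, its free front edge is at -x. It may stand on the robot's left or right. Nothing else is in it.
- cover (a joint): Angle of the box's stiff flat cover (190 x 220 x 7 mm, 0.22 kg): 0 shut flat on the rim, 1.57 upright, 1.8 its stop (leaning back). It stays at whatever angle it is left (hinge friction 0.32 N m, so about 2.5 N at the handle); it starts shut or up to 0.45 ajar.
- cover_handle (a point): Middle of the black bar handle on the cover's free edge: round, 11 mm thick, 100 mm long, parallel to the hinge and 225 mm from it, standing 35 mm out from the edge in the cover's plane (29 mm free between; shut, its axis is 84 mm over the bench). Gripped from above across the bar, it can be carried round the hinge with the gripper kept pointing down, the bar turning between the pads.
- cover_hinge (a point): Middle of the cover's hinge line, at the outer top of the box's +x side, 80 mm over the bench; the hinge line runs along the box's y axis.
- tray: Grey plastic drip tray, fixed: 190 (x) x 165 (y) x 16 mm high, walls and floor 4 mm; two ribs along its x axis at y = +-54 mm, 12 mm wide and 150 mm long, their tops 26 mm over the bench, carry the sieve. Origin: centre of its underside. It may stand on the robot's left or right.
- sieve: Steel sieve basket, 0.3 to 0.5 kg, standing on the tray's ribs: open top, 139 (x) x 113 (y) mm inside, 145 x 119 outside, walls 40 mm high. Flat 3 mm floor with 5 x 4 square holes of 17 mm, 26 mm apart centre to centre: steel pieces pass, ceramic ones cannot. A fixed bail spans its middle: posts at the x ends, a level bar along x on top. Origin: centre of its underside; z up.
- sieve_grip (a point): Middle of the bail bar, 102 mm above the sieve's underside: a black rubber sleeve 80 mm long along the sieve's x axis, 14 mm wide (y) and 14 mm high. Grip it from above with the fingers closing along the sieve's y axis; the sieve's weight hangs straight below.
- steel1: Small dark steel milling cylinder, 12 mm diameter and 12 mm long, 11 g, in the sieve at the start, standing on end on the sheet between the holes. Wet and smooth (friction about 0.3 on the sieve floor), so it stays put in slow moves and slides when shaken briskly. Origin: its centre; z along its axis. May be absent.
- steel2: Small dark steel milling cylinder, 12 mm diameter and 12 mm long, 11 g, in the sieve at the start, standing on end on the sheet between the holes. Wet and smooth (friction about 0.3 on the sieve floor), so it stays put in slow moves and slides when shaken briskly. Origin: its centre; z along its axis. May be absent.
- steel3: Small dark steel milling cylinder, 12 mm diameter and 12 mm long, 11 g, in the sieve at the start, standing on end on the sheet between the holes. Wet and smooth (friction about 0.3 on the sieve floor), so it stays put in slow moves and slides when shaken briskly. Origin: its centre; z along its axis. May be absent.
- steel4: Small dark steel milling cylinder, 12 mm diameter and 12 mm long, 11 g, in the sieve at the start, standing on end on the sheet between the holes. Wet and smooth (friction about 0.3 on the sieve floor), so it stays put in slow moves and slides when shaken briskly. Origin: its centre; z along its axis. May be absent.
- steel5: Small dark steel milling cylinder, 12 mm diameter and 12 mm long, 11 g, in the sieve at the start, standing on end on the sheet between the holes. Wet and smooth (friction about 0.3 on the sieve floor), so it stays put in slow moves and slides when shaken briskly. Origin: its centre; z along its axis. May be absent.
- ceramic1: Large white ceramic milling cylinder, 22 mm diameter and 22 mm long, 30 g, standing on end in the sieve at the start. Origin: its centre; z along its axis. May be absent.
- ceramic2: Large white ceramic milling cylinder, 22 mm diameter and 22 mm long, 30 g, standing on end in the sieve at the start. Origin: its centre; z along its axis. May be absent.
- ceramic3: Large white ceramic milling cylinder, 22 mm diameter and 22 mm long, 30 g, standing on end in the sieve at the start. Origin: its centre; z along its axis. May be absent.
- ceramic4: Large white ceramic milling cylinder, 22 mm diameter and 22 mm long, 30 g, standing on end loose on the bench at the start. Origin: its centre; z along its axis. May be absent.
- ceramic5: Large white ceramic milling cylinder, 22 mm diameter and 22 mm long, 30 g, standing on end loose on the bench at the start. Origin: its centre; z along its axis. May be absent.
- ceramic6: Large white ceramic milling cylinder, 22 mm diameter and 22 mm long, 30 g, standing on end loose on the bench at the start. Origin: its centre; z along its axis. May be absent.
- ceramic7: Large white ceramic milling cylinder, 22 mm diameter and 22 mm long, 30 g, standing on end loose on the bench at the start. Origin: its centre; z along its axis. May be absent.
- jar_red: Red-lidded ink jar, 68 mm diameter, 72 mm high; a bystander to leave where it is. Origin: centre of its underside.
- jar_green: Green ink jar with white lid, 60 mm diameter, 66 mm high; a bystander to leave where it is. Origin: centre of its underside.
- jar_yellow: Yellow ink jar, 64 mm diameter, 60 mm high; a bystander to leave where it is. Origin: centre of its underside.
- jar_violet: Violet ink jar with black lid, 64 mm diameter, 70 mm high; a bystander to leave where it is. Origin: centre of its underside.
- knife: Flat ink knife (spatula) lying on the bench, about 200 mm long; a bystander to leave where it is. Origin: centre of its underside.

How it is judged (in metres and radians):
On the way, in this order (a step that is already met when the one before it is completed fails the run):
1. the blue box's cover is folded up to upright (value of joint cover above 1.4 rad), for 0.2 s.
2. the sieve, held in the gripper over the open box, has no steel piece left in it, and steel pieces have fallen into the box (contact force between the fingers and sieve above 0.5 N and x of sieve in the frame of box between -0.06 and 0.06 m and y of sieve in the frame of box between -0.07 and 0.07 m and z of sieve in the frame of box between 0.075 and 0.2 m and not (x of steel1 in the frame of sieve between -0.07 and 0.07 m and y of steel1 in the frame of sieve between -0.057 and 0.057 m and z of steel1 in the frame of sieve between 0.002 and 0.055 m) and not (x of steel2 in the frame of sieve between -0.07 and 0.07 m and y of steel2 in the frame of sieve between -0.057 and 0.057 m and z of steel2 in the frame of sieve between 0.002 and 0.055 m) and not (x of steel3 in the frame of sieve between -0.07 and 0.07 m and y of steel3 in the frame of sieve between -0.057 and 0.057 m and z of steel3 in the frame of sieve between 0.002 and 0.055 m) and not (x of steel4 in the frame of sieve between -0.07 and 0.07 m and y of steel4 in the frame of sieve between -0.057 and 0.057 m and z of steel4 in the frame of sieve between 0.002 and 0.055 m) and not (x of steel5 in the frame of sieve between -0.07 and 0.07 m and y of steel5 in the frame of sieve between -0.057 and 0.057 m and z of steel5 in the frame of sieve between 0.002 and 0.055 m) and ((x of steel1 in the frame of box between -0.093 and 0.093 m and y of steel1 in the frame of box between -0.108 and 0.108 m and z of steel1 in the frame of box between 0 and 0.06 m) or (x of steel2 in the frame of box between -0.093 and 0.093 m and y of steel2 in the frame of box between -0.108 and 0.108 m and z of steel2 in the frame of box between 0 and 0.06 m) or (x of steel3 in the frame of box between -0.093 and 0.093 m and y of steel3 in the frame of box between -0.108 and 0.108 m and z of steel3 in the frame of box between 0 and 0.06 m) or (x of steel4 in the frame of box between -0.093 and 0.093 m and y of steel4 in the frame of box between -0.108 and 0.108 m and z of steel4 in the frame of box between 0 and 0.06 m) or (x of steel5 in the frame of box between -0.093 and 0.093 m and y of steel5 in the frame of box between -0.108 and 0.108 m and z of steel5 in the frame of box between 0 and 0.06 m))), for 0.1 s.
At the end, for the whole second after the job is handed in: The cover is shut (within 0.06 rad), every steel cylinder present lies inside the box, every ceramic cylinder present lies inside the sieve, and the sieve stands still and upright (within 0.1 rad) on the tray's ribs, centred within 22 mm along and 18 mm across the tray (value of joint cover below 0.06 rad and x of steel1 in the frame of box between -0.093 and 0.093 m and y of steel1 in the frame of box between -0.108 and 0.108 m and z of steel1 in the frame of box between 0 and 0.06 m and x of steel2 in the frame of box between -0.093 and 0.093 m and y of steel2 in the frame of box between -0.108 and 0.108 m and z of steel2 in the frame of box between 0 and 0.06 m and x of steel3 in the frame of box between -0.093 and 0.093 m and y of steel3 in the frame of box between -0.108 and 0.108 m and z of steel3 in the frame of box between 0 and 0.06 m and x of steel4 in the frame of box between -0.093 and 0.093 m and y of steel4 in the frame of box between -0.108 and 0.108 m and z of steel4 in the frame of box between 0 and 0.06 m and x of steel5 in the frame of box between -0.093 and 0.093 m and y of steel5 in the frame of box between -0.108 and 0.108 m and z of steel5 in the frame of box between 0 and 0.06 m and x of ceramic1 in the frame of sieve between -0.07 and 0.07 m and y of ceramic1 in the frame of sieve between -0.057 and 0.057 m and z of ceramic1 in the frame of sieve between 0.002 and 0.055 m and x of ceramic2 in the frame of sieve between -0.07 and 0.07 m and y of ceramic2 in the frame of sieve between -0.057 and 0.057 m and z of ceramic2 in the frame of sieve between 0.002 and 0.055 m and x of ceramic3 in the frame of sieve between -0.07 and 0.07 m and y of ceramic3 in the frame of sieve between -0.057 and 0.057 m and z of ceramic3 in the frame of sieve between 0.002 and 0.055 m and x of ceramic4 in the frame of sieve between -0.07 and 0.07 m and y of ceramic4 in the frame of sieve between -0.057 and 0.057 m and z of ceramic4 in the frame of sieve between 0.002 and 0.055 m and x of ceramic5 in the frame of sieve between -0.07 and 0.07 m and y of ceramic5 in the frame of sieve between -0.057 and 0.057 m and z of ceramic5 in the frame of sieve between 0.002 and 0.055 m and x of ceramic6 in the frame of sieve between -0.07 and 0.07 m and y of ceramic6 in the frame of sieve between -0.057 and 0.057 m and z of ceramic6 in the frame of sieve between 0.002 and 0.055 m and x of ceramic7 in the frame of sieve between -0.07 and 0.07 m and y of ceramic7 in the frame of sieve between -0.057 and 0.057 m and z of ceramic7 in the frame of sieve between 0.002 and 0.055 m and x of sieve in the frame of tray between -0.022 and 0.022 m and y of sieve in the frame of tray between -0.018 and 0.018 m and z of sieve in the frame of tray between 0.02 and 0.033 m and angle between sieve's own z axis and vertical below 0.1 rad and linear speed of sieve below 0.02 m/s); the robot touches nothing.
It fails at once if the red ink jar is pushed more than 40 mm from its place (distance of jar_red from where it was at the start of the episode above 0.04 m).
It fails at once if the green ink jar is pushed more than 40 mm from its place (distance of jar_green from where it was at the start of the episode above 0.04 m).
It fails at once if the yellow ink jar is pushed more than 40 mm from its place (distance of jar_yellow from where it was at the start of the episode above 0.04 m).
It fails at once if the violet ink jar is pushed more than 40 mm from its place (distance of jar_violet from where it was at the start of the episode above 0.04 m).
It fails at once if the ink knife is pushed more than 40 mm from its place (distance of knife from where it was at the start of the episode above 0.04 m).
Of steel1, steel2, steel3, steel4, steel5 only 3 to 5 are there at a start; the rules pass over those that are not, and their reading is None.
Of ceramic1, ceramic2, ceramic3 only 2 to 3 are there at a start; the rules pass over those that are not, and their reading is None.
Of ceramic4, ceramic5, ceramic6, ceramic7 only 2 to 4 are there at a start; the rules pass over those that are not, and their reading is None.
At some moment in a run one of ceramic4, ceramic5, ceramic6, ceramic7 may be knocked a few centimetres aside while the robot is not near it.
It also fails if it takes over 210 s, if anything falls off the work surface, if the arm or the gripper's body presses on something with over 40 N, if the wrist force passes 120 N, or if a joint passes its speed limit or range.

### The arm

A 6-joint arm with a two-finger parallel gripper is mounted at the origin on the work surface. World frame = base frame: x ahead of the robot, y to its left, z up, the work surface at z = 0. Lengths are in mm, angles in degrees, forces in N, time in s.
With the tool pointing down it reaches from about 350 to 775 mm from the base axis. Payload 7.3 kg.
Tool frame: the origin (TCP) lies midway between the tips of the shut fingers; the grasp point (between the pads) lies 19 mm behind it; z points along the fingers, x is the direction in which the jaws open and shut, and the axes are right-handed (so a half turn about z gives the same grasp; the last joint's range is limited). The gripper opens to 92 mm and grips with 3 to 60 N. Pads are 19 mm wide; open, the fingers measure 130 mm over their backs; the gripper's body (75 mm by 190 mm) begins 47 mm behind the grasp point.
Start: joints at [-79.412, 19.595, 87.324, -0, 73.075, -8.365], TCP at [170.543, -496.548, 226.741] pointing down, gripper open.
Joint ranges: [-145.02, 145.02], [-44.19, 115.74], [2.07, 154.8], [-57.11, 237.11], [16.16, 152.29], [-177.93, 177.93]. Speed limits (degrees/s): [147.25, 147.25, 180, 180, 180, 180].

### API

Orientations are given as [roll, pitch, yaw] about the fixed x, y, z axes, in that order (R = Rz(yaw) Ry(pitch) Rx(roll)).
In Python, from station import readout, viewer, order gives the robot as it stands.
- The arm moves only by the tool servo_tool, never from a script. Its argument "steps" is a list of rows, each an object of numbers: "tx", "ty", "tz": the shift along the tool's x, y, z in cm; "twist": the turn about the tool's z in degrees. In form: [{"tx": .., "ty": .., "tz": .., "twist": ..}, ...]. A call has 1 to 10 rows; each row shifts and turns the commanded pose from where the row before left it, along the tool's axes as they then stand; what a row does not reach is not made up. A row lasts 1/10 s, in which the tool goes at most 50 mm and 8.59 degrees, less where a joint would pass 70% of its speed; a pose out of reach is approached as far as the arm can. A call with a gripper value outside its range is refused whole. "claw" is the closure, from 0 (fully open) to 1 (shut), set as the call begins (left out, the last holds). The fingers move at their own pace and stop on an object; the grip force is fixed at half the most. Time passes only in rows, so rows that do not move let the fingers close. It gives the time, the measured TCP pose, the force and the opening at its end, in the units of the state.
- readout.observe(): the state, without advancing time (a new reading comes with each control period).
- viewer.grab_frame(name): name is "scene" or "top" or "wrist"; returns a dict with "frame" (384x512x3 uint8, red, green, blue), "z_map" (384x512 float32, mm along the optical axis (not along the pixel's ray), 0 where there is no reading), "fx", "fy", "cx", "cy" (pixels), "dist_coeffs" ([k1, k2, p1, p2, k3] as OpenCV has them; the pictures are not rectified), "extrinsics" (4x4, takes a point from camera to world coordinates); the wrist camera has in their place "T_tool_cam" (4x4, takes a point from camera to tool coordinates, whose origin is the TCP and whose axes are the tool frame's). Camera axes: x right, y up, looking along -z (the intrinsics and any distortion apply to the point x, -y, -z); pixel columns grow to the right and rows downward; lengths in mm; the calibration is good to about 2 mm. A picture is of the moment at which its call begins: read the wrist's pose just before it.
- order.job_done(): hands the job in, once; it reports no verdict.
The state is a dict: "t": time; "joint_positions": joint angles; "qd": joint speeds; "tau": joint torques, N m; "position": TCP position; "tcp_rot": TCP orientation; "wrist_force": force on the tool from outside, world axes, zero at the start; "torque": the same for the moment, N m; "gripper_width": opening from 0.0 (shut) to 1.0 (fully open).
Only numpy, scipy, OpenCV 4.12 (cv2) and the standard library are available. Lean on these libraries where they do the work, as an engineer would, in place of code of your own. Each camera call takes 0.05 s, during which the arm holds its last target. There are 200 camera calls.

## Working session

There is one attempt and no reset: what is moved stays moved. The work goes in short steps, Python scripts to look and compute and a tool call to move; the robot and the scene stay as the last step left them, time stands still between calls to the robot, and variables do not carry over. Pictures are saved under pics/ and viewed, about 12 in all and at most 16, crops included, and the job is handed in when it is done.

Besides the shell and the picture viewer there is one more tool, called after "Call:" by a JSON object that holds its "op" and its "data", one argument or row to a line. servo_tool: Moves the arm, as the interface text tells. Its arguments: {"type":"object","properties":{"steps":{"type":"array"},"claw":{"type":"number"}},"required":["steps"]}

```bash
ls; mkdir -p pics
cat > h.py <<'E'
import numpy as np, cv2
from station import readout, viewer, order
from scipy.spatial.transform import Rotation as R
def grab(name):
    s=readout.observe(); f=viewer.grab_frame(name)
    if name=="wrist":
        T=np.eye(4); T[:3,:3]=R.from_euler('xyz',s['tcp_rot'],degrees=True).as_matrix(); T[:3,3]=s['position']
        f['E']=T@np.array(f['T_tool_cam'])
    else: f['E']=np.array(f['extrinsics'])
    f['K']=np.array([[f['fx'],0,f['cx']],[0,f['fy'],f['cy']],[0,0,1.]]); f['d']=np.array(f['dist_coeffs'],float)
    return f
def cloud(f):
    h,w=f['z_map'].shape
    u,v=np.meshgrid(np.arange(w),np.arange(h))
    p=cv2.undistortPoints(np.stack([u,v],-1).reshape(-1,1,2).astype(np.float64),f['K'],f['d']).reshape(h,w,2)
    z=f['z_map'].astype(float)
    P=np.stack([p[...,0]*z,-p[...,1]*z,-z],-1)@f['E'][:3,:3].T+f['E'][:3,3]
    P[z==0]=np.nan
    return P
def ray(f,uv,h):
    p=cv2.undistortPoints(np.array(uv,float).reshape(-1,1,2),f['K'],f['d']).reshape(-1,2)
    d=np.c_[p[:,0],-p[:,1],-np.ones(len(p))]@f['E'][:3,:3].T; c=f['E'][:3,3]
    return c+d*((h-c[2])/d[:,2])[:,None]
def save(f,n,crop=None,s=1):
    im=f['frame'][...,::-1]
    if crop: im=im[crop[1]:crop[3],crop[0]:crop[2]]
    cv2.imwrite('pics/'+n,cv2.resize(im,None,fx=s,fy=s,interpolation=cv2.INTER_CUBIC))
E
python3 - <<'E'
from h import *
s=readout.observe(); print(s)
for n in("top","scene"):
    f=grab(n); save(f,n+'0.png',s=1.5); np.savez('pics/'+n+'0.npz',frame=f['frame'],P=cloud(f)); print(n,f['E'],f['K'],f['d'])
E
```

```text
pics
{'t': 0.0, 'joint_positions': array([-7.94142187e+01,  1.96369253e+01,  8.73756850e+01, -9.69049509e-04,
        7.30724222e+01, -8.36595523e+00]), 'qd': array([ 0.04997163,  0.04168722, -0.00545441, -0.01793266, -0.10255625,
       -0.09882771]), 'tau': array([-3.75180180e-04, -4.31243777e+01, -2.44225109e+01,  7.19920266e-02,
        5.58947877e-02, -1.29730879e-04]), 'position': array([ 170.44335424, -496.15699566,  226.04992954]), 'tcp_rot': array([-1.79988545e+02,  8.42624257e-02, -7.10479722e+01]), 'wrist_force': array([-0.12576036,  0.33914875,  0.05356288]), 'torque': array([0.02724044, 0.01413179, 0.01146971]), 'gripper_width': 1.0000336680514443}
top [[ 1.56929060e-02  9.90073462e-01 -1.39672019e-01  4.34211682e+02]
 [-9.99860310e-01  1.47351117e-02 -7.88898696e-03  1.09754826e+01]
 [-5.75259382e-03  1.39776310e-01  9.90166396e-01  1.06896873e+03]
 [ 0.00000000e+00  0.00000000e+00  0.00000000e+00  1.00000000e+00]] [[374.5675834    0.         258.61588263]
 [  0.         374.5675834  190.98476209]
 [  0.           0.           1.        ]] [-0.1263056  0.         0.         0.         0.       ]
scene [[ 1.40979838e-01 -8.59852808e-01  4.90691180e-01  1.17596727e+03]
 [ 9.89939346e-01  1.16411927e-01 -8.04260766e-02 -6.58261832e+01]
 [ 1.20322822e-02  4.97092961e-01  8.67613861e-01  1.14093373e+03]
 [ 0.00000000e+00  0.00000000e+00  0.00000000e+00  1.00000000e+00]] [[397.43882202   0.         260.58473573]
 [  0.         397.43882202 189.07232817]
 [  0.           0.           1.        ]] [-0.00067272  0.          0.          0.          0.        ]
```

View pics/top0.png

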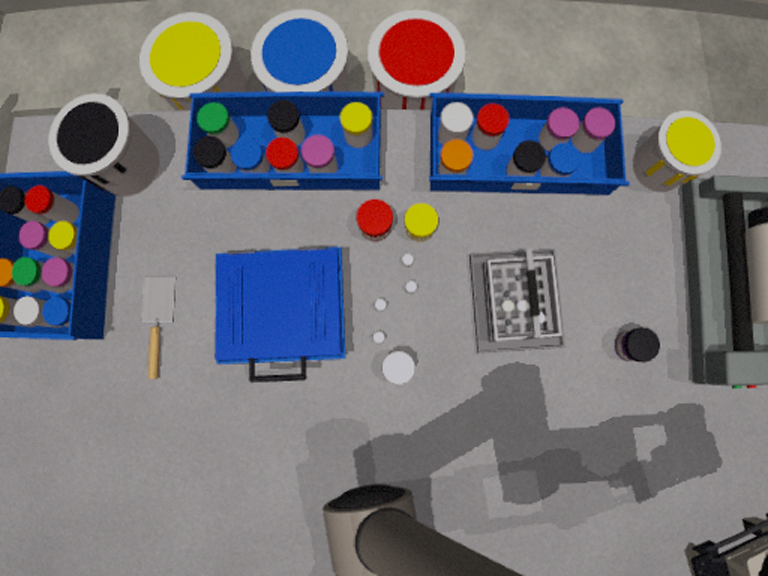

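View pics/scene0.png

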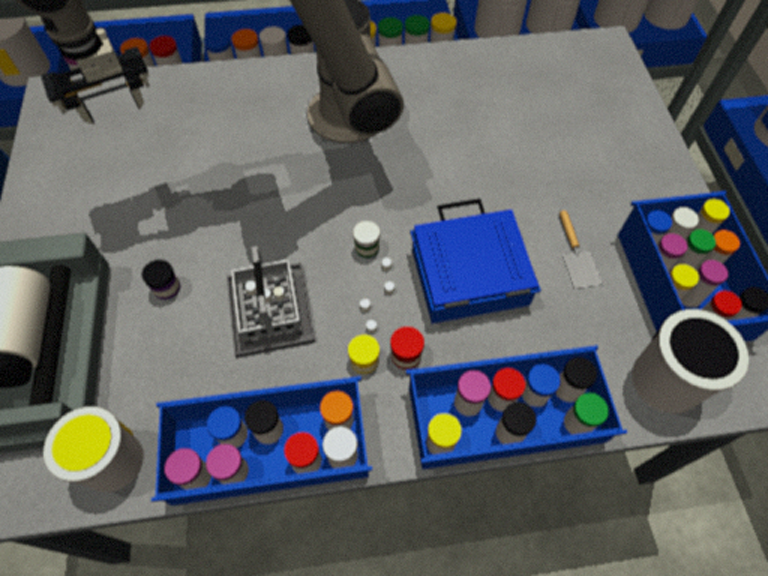

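The top view shows the box at (280,305) with its handle at (277,370). The tray and sieve are at (517,300), four loose ceramics at (407,260), (411,287), (380,304) and (378,337), the green jar at (398,367), and the violet jar at (637,344). These are pixels at 1.5x scale.

```bash
cat > m.py <<'E'
from h import *
f=dict(np.load('pics/top0.npz')); P=f['P']; im=f['frame'].astype(int)
hsv=cv2.cvtColor(f['frame'],cv2.COLOR_RGB2HSV)
# ceramics loose
sub=np.zeros(im.shape[:2],bool); sub[160:240,240:290]=1
m=((im.min(2)>165)&sub).astype(np.uint8)
n,l,st,c=cv2.connectedComponentsWithStats(m)
for i in range(1,n):
    if st[i,4]>8:
        q=P[l==i]; print('white',c[i].round(1),st[i,4],np.nanmedian(q,0).round(1))
# box cover
b=((hsv[...,0]>105)&(hsv[...,0]<130)&(hsv[...,1]>150)); b[:150]=0;b[250:]=0;b[:,:130]=0;b[:,245:]=0
q=P[b]; q=q[~np.isnan(q).any(1)]; top=q[q[:,2]>70]
A=np.c_[top[:,:2],np.ones(len(top))]; co=np.linalg.lstsq(A,top[:,2],rcond=None)[0]
print('cover plane',co, 'res',np.std(A@co-top[:,2])); 
r=cv2.minAreaRect(top[:,:2].astype(np.float32)); print('rect',r, cv2.boxPoints(r).round(), 'z',np.percentile(top[:,2],[1,50,99]))
# handle (dark)
d=(im.max(2)<60); hm=d.copy(); hm[:236]=0; hm[258:]=0; hm[:,:160]=0; hm[:,210:]=0
q=P[hm]; print('handle',hm.sum(),np.nanmedian(q,0),np.nanmin(q,0),np.nanmax(q,0))
# bail bar
bm=d.copy(); bm[:160]=0;bm[235:]=0;bm[:,:310]=0;bm[:,:345]=0;bm[:,365:]=0
q=P[bm]; q=q[q[:,2]>95]; print('bar',len(q),q.mean(0),q.min(0),q.max(0)); print(cv2.fitLine(q[:,:2].astype(np.float32),cv2.DIST_L2,0,.01,.01).ravel())
# sieve walls & tray
w=np.zeros_like(d); w[160:240,310:380]=1
for a,bb in((8,20),(60,72),(22,35)):
    q=P[w&(P[...,2]>a)&(P[...,2]<bb)]; r=cv2.minAreaRect(q[:,:2].astype(np.float32)); print(a,len(q),r)
for nm,(u,v) in dict(red=(250,145),yel=(281,147),green=(265,245),vio=(426,230),knifebl=(106,200),knifeh=(102,235)).items(): print(nm,P[v,u].round())
E
python3 m.py
```

```text
white [271.3 172.3] 42 [636.7 -15.1  21.9]
white [273.8 190.6] 39 [582.7 -24.1  22.6]
white [253.1 202.7] 43 [547.7  34.5  22.6]
white [252.  224.4] 41 [488.3  36.3  21.7]
white [265.3 237.3] 71 [451.9   0.   66.5]
cover plane [-5.52597720e-02  1.08227163e-02  1.21409603e+02] res 5.712367000055203
rect ((538.8135375976562, 214.7581024169922), (200.2252960205078, 231.15606689453125), 3.7122225761413574) [[431. 324.]
 [446.  93.]
 [646. 106.]
 [631. 337.]] z [ 74.18693365  95.13836593 104.10402638]
handle 203 [412.75380765 202.33511451 104.54339986] [405.68517217 158.75617867  98.17253457] [446.18423389 257.04912571 110.14422807]
bar 175 [ 559.91518397 -225.00439204  134.25195305] [ 521.38801665 -235.82009433  123.9100083 ] [ 598.52600259 -215.24706759  138.95509192]
[ 9.9718755e-01  7.4946582e-02  5.5991516e+02 -2.2500439e+02]
8 490 ((561.043701171875, -225.93801879882812), (189.2613525390625, 166.20828247070312), 4.62100076675415)
60 377 ((559.8422241210938, -227.62432861328125), (147.15704345703125, 123.03853607177734), 5.266005039215088)
22 896 ((559.1825561523438, -232.31430053710938), (146.62135314941406, 135.62168884277344), 2.803846597671509)
red [702.  45.  73.]
yel [700. -41.  60.]
green [431.  -0.  67.]
vio [ 475. -438.   70.]
knifebl [551. 467.   4.]
knifeh [448. 466.  19.]
```

Call:
{"op": "servo_tool", "data": {
  "steps": [
    {"twist": -8.3},
    {"twist": -8.3},
    {"twist": -8.3},
    {"twist": -8.3},
    {"twist": -8.3},
    {"twist": -8.3},
    {"twist": -8.3},
    {"twist": -8.3},
    {"twist": -8.3}
  ]
}}

```text
schema error: expected keys tx, ty, tz, twist
```

Call:
{"op": "servo_tool", "data": {
  "steps": [
    {"tx": 3.3,"ty": -3.1},
    {"tx": 3.3,"ty": -3.1},
    {"tx": 3.3,"ty": -3.1},
    {"tx": 3.3,"ty": -3.1},
    {"tx": 3.3,"ty": -3.1},
    {"tx": 3.3,"ty": -3.1},
    {"tx": 3.3,"ty": -3.1},
    {"tx": 3.3,"ty": -3.1},
    {"tx": 3.3,"ty": -3.1}
  ]
}}

```text
schema error: expected keys tx, ty, tz, twist
```

Call:
{"op": "servo_tool", "data": {
  "claw": 0.77,
  "steps": [
    {"tx": -0.3,"ty": -4.1},
    {"tx": -0.3,"ty": -4.1},
    {"tx": -0.3,"ty": -4.1},
    {"tx": -0.3,"ty": -4.1},
    {"tx": -0.3,"ty": -4.1},
    {"tx": -0.3,"ty": -4.1},
    {"tx": -0.3,"ty": -4.1},
    {"tx": -0.3,"ty": -4.1},
    {"tx": -0.3,"ty": -4.1},
    {"tx": -0.3,"ty": -4.1}
  ]
}}

```text
schema error: expected keys tx, ty, tz, twist
```

Run:
```python
from h import *
f=grab('wrist'); save(f,'w1.png',s=1.25); np.savez('pics/w1.npz',frame=f['frame'],P=cloud(f))
s=readout.observe(); print(s['t'],s['position'],s['tcp_rot'],s['gripper_width'],f['T_tool_cam'])
```

```text
0.15 [ 170.48139568 -496.22940153  226.22071659] [-1.79990746e+02  6.33871655e-02 -7.10466435e+01] 1.0014821854826854 [[ 9.99998626e-01 -6.21085515e-04  1.53682003e-03 -7.77604639e-01]
 [-2.01889529e-04 -9.65882533e-01 -2.58980487e-01 -7.00275695e+01]
 [ 1.64523665e-03  2.58979821e-01 -9.65881331e-01 -1.58953668e+02]
 [ 0.00000000e+00  0.00000000e+00  0.00000000e+00  1.00000000e+00]]
```

View pics/w1.png

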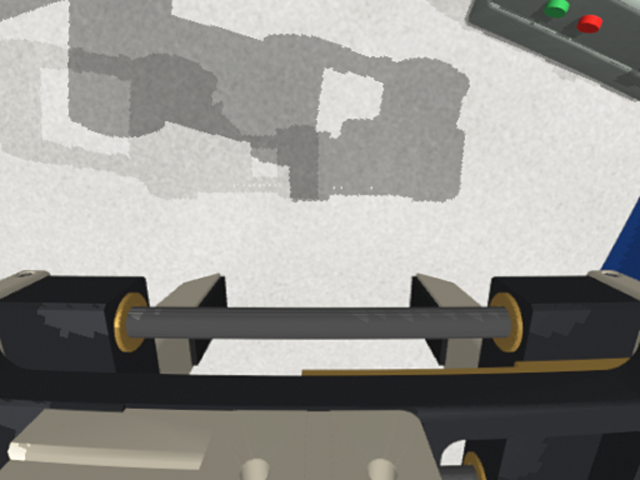

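The wrist view is over the bare bench. The moves were refused because every row needs all four keys. The fingers appear at the bottom, and picture-up is tool -y.

Call:
{"op": "servo_tool", "data": {
  "steps": [
    {"tx": 0,"ty": 0,"tz": 0,"twist": -8.3},
    {"tx": 0,"ty": 0,"tz": 0,"twist": -8.3},
    {"tx": 0,"ty": 0,"tz": 0,"twist": -8.3},
    {"tx": 0,"ty": 0,"tz": 0,"twist": -8.3},
    {"tx": 0,"ty": 0,"tz": 0,"twist": -8.3},
    {"tx": 0,"ty": 0,"tz": 0,"twist": -8.3},
    {"tx": 0,"ty": 0,"tz": 0,"twist": -8.3},
    {"tx": 0,"ty": 0,"tz": 0,"twist": -8.3},
    {"tx": 0,"ty": 0,"tz": 0,"twist": -8.3}
  ]
}}

```text
t: 1.05
position: [170.5, -496.4, 226.4]
tcp_rot: [-180.0, 0.0, 4.0]
wrist_force: [-0.6, 0.8, 0.6]
gripper_width: 0.995
```

Call:
{"op": "servo_tool", "data": {
  "steps": [
    {"tx": 3.3,"ty": -3.1,"tz": 0,"twist": 0},
    {"tx": 3.3,"ty": -3.1,"tz": 0,"twist": 0},
    {"tx": 3.3,"ty": -3.1,"tz": 0,"twist": 0},
    {"tx": 3.3,"ty": -3.1,"tz": 0,"twist": 0},
    {"tx": 3.3,"ty": -3.1,"tz": 0,"twist": 0},
    {"tx": 3.3,"ty": -3.1,"tz": 0,"twist": 0},
    {"tx": 3.3,"ty": -3.1,"tz": 0,"twist": 0},
    {"tx": 3.3,"ty": -3.1,"tz": 0,"twist": 0},
    {"tx": 3.3,"ty": -3.1,"tz": 0,"twist": 0}
  ]
}}

```text
t: 1.95
position: [450.1, -197.6, 226.7]
tcp_rot: [180.0, 0.0, 3.7]
wrist_force: [0.1, -1.3, -0.1]
gripper_width: 1.0
```

Call:
{"op": "servo_tool", "data": {
  "claw": 0.77,
  "steps": [
    {"tx": -0.3,"ty": -3.6,"tz": 0,"twist": 0},
    {"tx": -0.3,"ty": -3.6,"tz": 0,"twist": 0},
    {"tx": -0.3,"ty": -3.6,"tz": 0,"twist": 0},
    {"tx": -0.3,"ty": -3.6,"tz": 0,"twist": 0},
    {"tx": -0.3,"ty": -3.6,"tz": 0,"twist": 0},
    {"tx": -0.3,"ty": -3.6,"tz": 0,"twist": 0},
    {"tx": -0.3,"ty": -3.6,"tz": 0,"twist": 0},
    {"tx": -0.3,"ty": -3.6,"tz": 0,"twist": 0},
    {"tx": -0.3,"ty": -3.6,"tz": 0,"twist": 0},
    {"tx": 0,"ty": 0,"tz": 0,"twist": 0}
  ]
}}

```text
t: 2.95
position: [400.5, 125.6, 226.6]
tcp_rot: [-179.9, 0.0, 3.9]
wrist_force: [-0.3, 0.2, -0.1]
gripper_width: 0.239
```

Run:
```python
from h import *
f=grab('wrist'); save(f,'w2.png',s=1.25); np.savez('pics/w2.npz',frame=f['frame'],P=cloud(f))
s=readout.observe(); print(s['t'],s['position'],s['tcp_rot'],s['gripper_width'])
```

```text
3.0 [400.9651053  123.89898719 226.5615766 ] [1.79994941e+02 2.21315984e-02 3.88025267e+00] 0.2322537280475692
```

View pics/w2.png

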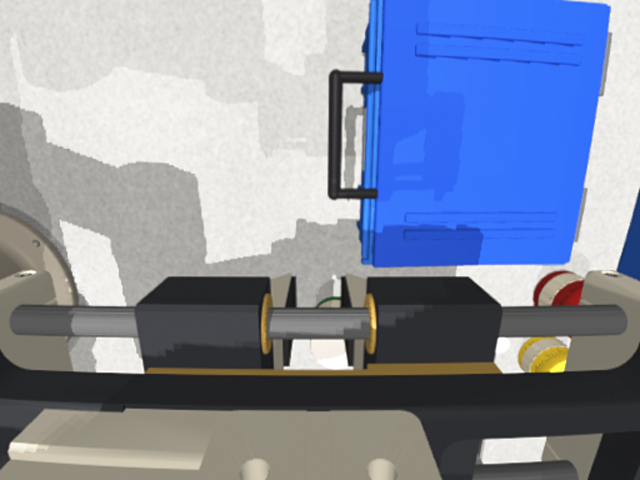

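The wrist view shows the cover with its handle bar at x≈336, y 75–195 (1.25x pixels).

Run:
```python
from h import *
f=dict(np.load('pics/w2.npz')); P=f['P']; im=f['frame'].astype(int)
m=(im.max(2)<70); m[:54]=0; m[162:]=0; m[:,:255]=0; m[:,308:]=0
q=P[m]; q=q[(q[:,2]>80)&(q[:,2]<130)]
print(len(q)); r=cv2.minAreaRect(q[:,:2].astype(np.float32)); print('handle rect',cv2.boxPoints(r).round(1),r[2],np.percentile(q[:,2],[2,50,98]))
mb=m.copy(); mb[:,276:]=0; mb[:68]=0; mb[148:]=0; q=P[mb]; q=q[(q[:,2]>85)&(q[:,2]<130)]; print('bar',np.median(q,0),q.mean(0),q.min(0),q.max(0), cv2.fitLine(q[:,:2].astype(np.float32),2,0,.01,.01).ravel())
hsv=cv2.cvtColor(f['frame'],cv2.COLOR_RGB2HSV)
b=(hsv[...,0]>100)&(hsv[...,0]<130)&(hsv[...,1]>150); b[:,:300]=0; b[:, 490:]=0;b[212:]=0
q=P[b]; t=q[q[:,2]>78]
A=np.c_[t[:,:2],np.ones(len(t))]
for k in range(4):
    co=np.linalg.lstsq(A,t[:,2],rcond=None)[0]; e=abs(A@co-t[:,2]); A=A[e<4];t=t[e<4]
print('plane',co,len(t)); r=cv2.minAreaRect(t[:,:2].astype(np.float32)); print(r,cv2.boxPoints(r).round())
```

```text
1353
handle rect [[400.6 255.2]
 [406.5 158.2]
 [446.4 160.6]
 [440.5 257.6]] 3.4777286052703857 [101.70334996 105.79512566 108.1336878 ]
bar [408.07964506 208.00209231 106.463784  ] [408.00969215 207.80068075 106.36686083] [401.77232717 169.83769761 102.76604994] [414.6128234  245.34360867 108.96039385] [ 6.0278051e-02 -9.9818164e-01  4.0800970e+02  2.0780067e+02]
plane [-7.35676352e-02 -2.78537194e-03  1.35944293e+02] 35558
((536.0029296875, 215.00482177734375), (194.62001037597656, 220.2502899169922), 3.95135498046875) [[431. 318.]
 [447.  98.]
 [641. 112.]
 [625. 332.]]
```

Call:
{"op": "servo_tool", "data": {
  "steps": [
    {"tx": 0.4,"ty": -2.8,"tz": 0,"twist": 0},
    {"tx": 0.4,"ty": -2.8,"tz": 0,"twist": 0},
    {"tx": 0.5,"ty": -2.7,"tz": 0,"twist": 0},
    {"tx": 0,"ty": 0,"tz": 3,"twist": 0},
    {"tx": 0,"ty": 0,"tz": 3,"twist": 0},
    {"tx": 0,"ty": 0,"tz": 2,"twist": 0},
    {"tx": 0,"ty": 0,"tz": 1,"twist": 0},
    {"tx": 0,"ty": 0,"tz": 0,"twist": 0},
    {"tx": 0,"ty": 0,"tz": 0,"twist": 0}
  ]
}}

```text
t: 3.9
position: [410.0, 205.8, 137.4]
tcp_rot: [-180.0, -0.1, 3.6]
wrist_force: [-0.1, 0.3, -0.4]
gripper_width: 0.232
```

Call:
{"op": "servo_tool", "data": {
  "steps": [
    {"tx": -0.2,"ty": -0.2,"tz": 1.5,"twist": 0},
    {"tx": 0,"ty": 0,"tz": 2,"twist": 0},
    {"tx": 0,"ty": 0,"tz": 1,"twist": 0},
    {"tx": 0,"ty": 0,"tz": 1,"twist": 0},
    {"tx": 0,"ty": 0,"tz": 0,"twist": 0}
  ]
}}

```text
t: 4.4
position: [407.0, 207.8, 81.2]
tcp_rot: [180.0, 0.1, 3.6]
wrist_force: [-0.3, -0.5, -0.2]
gripper_width: 0.231
```

Call:
{"op": "servo_tool", "data": {
  "claw": 1,
  "steps": [
    {"tx": 0,"ty": 0,"tz": 0,"twist": 0},
    {"tx": 0,"ty": 0,"tz": 0,"twist": 0},
    {"tx": 0,"ty": 0,"tz": 0,"twist": 0},
    {"tx": 0,"ty": 0,"tz": 0,"twist": 0}
  ]
}}

```text
t: 4.8
position: [408.0, 208.1, 82.3]
tcp_rot: [-180.0, -0.1, 3.7]
wrist_force: [2.6, -0.1, -0.9]
gripper_width: 0.109
```

```bash
python3 -c "
import numpy as np
a=np.linspace(.0935,1.59,21);x=-22.5*np.cos(a);z=22.5*np.sin(a)
print(np.diff(x.round(1)).round(1).tolist(),np.diff(z.round(1)).round(1).tolist())"
```

```text
[0.2, 0.4, 0.4, 0.6, 0.7, 0.8, 1.0, 1.0, 1.1, 1.2, 1.3, 1.4, 1.4, 1.5, 1.6, 1.6, 1.6, 1.7, 1.6, 1.7] [1.7, 1.6, 1.6, 1.6, 1.5, 1.5, 1.4, 1.4, 1.2, 1.2, 1.1, 0.9, 0.9, 0.8, 0.6, 0.5, 0.4, 0.3, 0.2, 0.0]
```

Call:
{"op": "servo_tool", "data": {
  "steps": [
    {"tx": 0.2,"ty": 0,"tz": -1.7,"twist": 0},
    {"tx": 0.4,"ty": 0,"tz": -1.6,"twist": 0},
    {"tx": 0.4,"ty": 0,"tz": -1.6,"twist": 0},
    {"tx": 0.6,"ty": 0,"tz": -1.6,"twist": 0},
    {"tx": 0.7,"ty": 0,"tz": -1.5,"twist": 0},
    {"tx": 0.8,"ty": 0,"tz": -1.5,"twist": 0},
    {"tx": 1.0,"ty": 0,"tz": -1.4,"twist": 0},
    {"tx": 1.0,"ty": 0,"tz": -1.4,"twist": 0},
    {"tx": 1.1,"ty": 0,"tz": -1.2,"twist": 0},
    {"tx": 1.2,"ty": 0,"tz": -1.2,"twist": 0}
  ]
}}

```text
t: 5.8
position: [477.6, 212.5, 228.9]
tcp_rot: [180.0, 0.5, 3.7]
wrist_force: [-9.1, -1.7, 6.0]
gripper_width: 0.108
```

Call:
{"op": "servo_tool", "data": {
  "steps": [
    {"tx": 1.3,"ty": 0,"tz": -1.1,"twist": 0},
    {"tx": 1.4,"ty": 0,"tz": -0.9,"twist": 0},
    {"tx": 1.4,"ty": 0,"tz": -0.9,"twist": 0},
    {"tx": 1.5,"ty": 0,"tz": -0.8,"twist": 0},
    {"tx": 1.6,"ty": 0,"tz": -0.6,"twist": 0},
    {"tx": 1.6,"ty": 0,"tz": -0.5,"twist": 0},
    {"tx": 1.6,"ty": 0,"tz": -0.4,"twist": 0},
    {"tx": 1.7,"ty": 0,"tz": -0.3,"twist": 0},
    {"tx": 1.6,"ty": 0,"tz": -0.2,"twist": 0},
    {"tx": 1.7,"ty": 0,"tz": 0,"twist": 0}
  ]
}}

```text
t: 6.8
position: [634.5, 222.5, 287.0]
tcp_rot: [-180.0, 0.0, 3.7]
wrist_force: [-2.2, -0.0, 2.4]
gripper_width: 0.104
```

Call:
{"op": "servo_tool", "data": {
  "steps": [
    {"tx": 0,"ty": 0,"tz": 0,"twist": 0},
    {"tx": 0,"ty": 0,"tz": 0,"twist": 0},
    {"tx": 0,"ty": 0,"tz": 0,"twist": 0}
  ]
}}

```text
t: 7.1
position: [635.1, 222.6, 286.7]
tcp_rot: [-180.0, -0.1, 3.7]
wrist_force: [1.0, 0.6, 5.9]
gripper_width: 0.108
```

Call:
{"op": "servo_tool", "data": {
  "claw": 0.77,
  "steps": [
    {"tx": 0,"ty": 0,"tz": 0,"twist": 0},
    {"tx": 0,"ty": 0,"tz": 0,"twist": 0},
    {"tx": 0,"ty": 0,"tz": -1,"twist": 0},
    {"tx": 0,"ty": 0,"tz": -2,"twist": 0},
    {"tx": 0,"ty": 0,"tz": -2,"twist": 0},
    {"tx": 0,"ty": 0,"tz": -2,"twist": 0}
  ]
}}

```text
t: 7.7
position: [634.4, 222.5, 356.9]
tcp_rot: [180.0, 0.0, 3.7]
wrist_force: [0.4, 0.2, -0.9]
gripper_width: 0.232
```

Call:
{"op": "servo_tool", "data": {
  "claw": 0.4,
  "steps": [
    {"tx": -1.6,"ty": 4.4,"tz": 0,"twist": 0},
    {"tx": -1.6,"ty": 4.4,"tz": 0,"twist": 0},
    {"tx": -1.6,"ty": 4.4,"tz": 0,"twist": 0},
    {"tx": -1.6,"ty": 4.4,"tz": 0,"twist": 0},
    {"tx": -1.6,"ty": 4.4,"tz": 0,"twist": 0},
    {"tx": -1.6,"ty": 4.4,"tz": 0,"twist": 0},
    {"tx": -1.6,"ty": 4.4,"tz": 0,"twist": 0},
    {"tx": -1.6,"ty": 4.4,"tz": 0,"twist": 0},
    {"tx": -1.6,"ty": 4.4,"tz": 0,"twist": 0},
    {"tx": -1.6,"ty": 4.4,"tz": 0,"twist": 0}
  ]
}}

```text
t: 8.7
position: [502.1, -228.3, 356.4]
tcp_rot: [180.0, -0.0, 3.7]
wrist_force: [0.1, -1.0, 0.6]
gripper_width: 0.603
```

Call:
{"op": "servo_tool", "data": {
  "steps": [
    {"tx": 0,"ty": 0,"tz": 1,"twist": 8.5},
    {"tx": 0,"ty": 0,"tz": 1,"twist": 8.5},
    {"tx": 0,"ty": 0,"tz": 1,"twist": 8.5},
    {"tx": 0,"ty": 0,"tz": 1,"twist": 8.5},
    {"tx": 0,"ty": 0,"tz": 1,"twist": 8.5},
    {"tx": 0,"ty": 0,"tz": 1,"twist": 8.5},
    {"tx": 0,"ty": 0,"tz": 1,"twist": 8.5},
    {"tx": 0,"ty": 0,"tz": 1,"twist": 8.5},
    {"tx": 0,"ty": 0,"tz": 1,"twist": 8.5},
    {"tx": 0,"ty": 0,"tz": 1,"twist": 8.5}
  ]
}}

```text
t: 9.7
position: [503.0, -226.7, 255.9]
tcp_rot: [180.0, 0.0, -81.7]
wrist_force: [0.3, -0.1, 0.6]
gripper_width: 0.601
```

Call:
{"op": "servo_tool", "data": {
  "steps": [
    {"tx": 0,"ty": 0,"tz": 0,"twist": 4.1},
    {"tx": 0,"ty": 0,"tz": 0,"twist": 0}
  ]
}}

```text
t: 9.9
position: [503.0, -226.7, 255.9]
tcp_rot: [180.0, 0.0, -85.5]
wrist_force: [0.0, 0.3, 1.2]
gripper_width: 0.603
```

Run:
```python
from h import *
f=grab('wrist'); save(f,'w3.png',s=1.25); np.savez('pics/w3.npz',frame=f['frame'],P=cloud(f))
s=readout.observe(); print(s['t'],s['position'],s['tcp_rot'],s['gripper_width'])
f=grab('top'); np.savez('pics/top1.npz',frame=f['frame'],P=cloud(f))
```

```text
9.95 [ 503.09288127 -226.80031662  256.13402152] [-1.79996314e+02 -7.47577765e-03 -8.53426784e+01] 0.5998678658137568
```

View pics/w3.png

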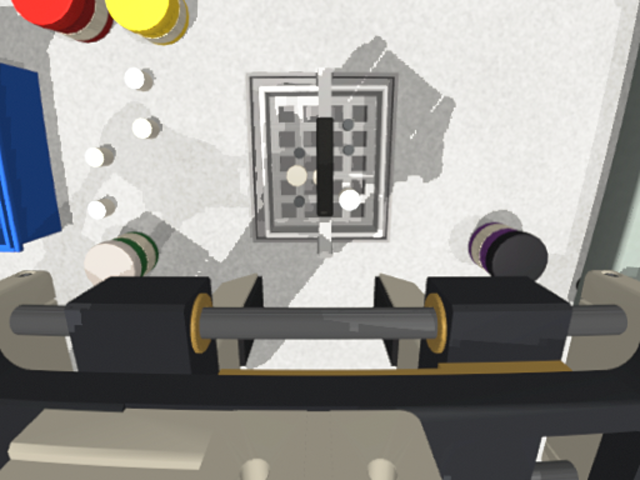

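The sieve shows ceramics at (297,176), (350,199) and under the bar at (318,176). Steel pieces are at (348,124), (348,150), (299,153) and (299,201), with possibly one more hidden under the bar at x≈325.

Run:
```python
from h import *
f=dict(np.load('pics/w3.npz')); P=f['P']; im=f['frame'].astype(int); h,w=P.shape[:2]
m=(im.max(2)<70); m[:90]=0; m[176:]=0; m[:,:245]=0; m[:,275:]=0
q=P[m]; q=q[(q[:,2]>120)&(q[:,2]<145)]; r=cv2.minAreaRect(q[:,:2].astype(np.float32)); print('bar',len(q),r,np.median(q,0),cv2.boxPoints(r).round(1))
W=np.zeros((h,w),bool); W[50:200,190:325]=1
for a,b in((10,20),(60,70)):
    q=P[W&(P[...,2]>a)&(P[...,2]<b)]; r=cv2.minAreaRect(q[:,:2].astype(np.float32)); print(a,len(q),r)
f=dict(np.load('pics/top1.npz'));P=f['P'];im=f['frame']; hsv=cv2.cvtColor(im,cv2.COLOR_RGB2HSV)
b=(hsv[...,0]>105)&(hsv[...,0]<130)&(hsv[...,1]>150); b[:,:100]=0;b[:,245:]=0;b[250:]=0
q=P[b]; q=q[(q[:,2]>100)&(q[:,0]<720)]; print('cover',np.nanmin(q,0),np.nanmax(q,0),len(q)); cv2.imwrite('pics/top1.png',im[...,::-1])
A=np.c_[q[:,1:],np.ones(len(q))]; print(np.linalg.lstsq(A,q[:,0],rcond=None)[0])
```

```text
bar 1041 ((558.267333984375, -226.0255126953125), (77.34049224853516, 13.52970027923584), 5.125733375549316) [ 559.94321959 -226.00580191  135.60239712] [[ 519.1 -222.7]
 [ 520.4 -236.2]
 [ 597.4 -229.3]
 [ 596.2 -215.8]]
10 1824 ((559.9806518554688, -224.36978149414062), (190.0704803466797, 165.99098205566406), 4.526134490966797)
60 1633 ((558.0480346679688, -226.26953125), (147.79180908203125, 123.02864837646484), 5.197340488433838)
cover [626.16770539 111.83536661 100.23822842] [645.99031881 328.8688397  296.39437858] 1715
[-6.13159025e-02  1.13253137e-02  6.44761121e+02]
```

Call:
{"op": "servo_tool", "data": {
  "steps": [
    {"tx": 0.2,"ty": -2.8,"tz": 1,"twist": -0.4},
    {"tx": 0.2,"ty": -2.7,"tz": 2,"twist": 0},
    {"tx": 0,"ty": 0,"tz": 3,"twist": 0},
    {"tx": 0,"ty": 0,"tz": 3,"twist": 0},
    {"tx": 0,"ty": 0,"tz": 2.7,"twist": 0},
    {"tx": 0,"ty": 0,"tz": 2,"twist": 0},
    {"tx": 0,"ty": 0,"tz": 1,"twist": 0},
    {"tx": 0,"ty": 0,"tz": 0,"twist": 0},
    {"tx": 0,"ty": 0,"tz": 0,"twist": 0}
  ]
}}

```text
t: 10.9
position: [558.8, -226.6, 109.8]
tcp_rot: [-179.9, -0.1, -85.0]
wrist_force: [0.6, -0.6, 0.2]
gripper_width: 0.6
```

Call:
{"op": "servo_tool", "data": {
  "claw": 1,
  "steps": [
    {"tx": 0,"ty": 0,"tz": 0,"twist": 0},
    {"tx": 0,"ty": 0,"tz": 0,"twist": 0},
    {"tx": 0,"ty": 0,"tz": 0,"twist": 0},
    {"tx": 0,"ty": 0,"tz": 0,"twist": 0},
    {"tx": 0,"ty": 0,"tz": 0,"twist": 0},
    {"tx": 0,"ty": 0,"tz": 0,"twist": 0}
  ]
}}

```text
t: 11.5
position: [558.3, -226.5, 108.9]
tcp_rot: [-180.0, -0.0, -85.0]
wrist_force: [-0.2, -0.2, 1.0]
gripper_width: 0.153
```

Call:
{"op": "servo_tool", "data": {
  "steps": [
    {"tx": 0,"ty": 0,"tz": -0.5,"twist": 0},
    {"tx": 0,"ty": 0,"tz": -1,"twist": 0},
    {"tx": 0,"ty": 0,"tz": -1.5,"twist": 0},
    {"tx": 0,"ty": 0,"tz": -2,"twist": 0},
    {"tx": 0,"ty": 0,"tz": -2,"twist": 0},
    {"tx": 0,"ty": 0,"tz": -1.5,"twist": 0},
    {"tx": 0,"ty": 0,"tz": -1,"twist": 0},
    {"tx": 0,"ty": 0,"tz": -0.5,"twist": 0},
    {"tx": 0,"ty": 0,"tz": 0,"twist": 0}
  ]
}}

```text
t: 12.4
position: [558.2, -226.2, 209.1]
tcp_rot: [-180.0, -0.0, -85.0]
wrist_force: [-0.1, -1.0, -5.6]
gripper_width: 0.149
```

Call:
{"op": "servo_tool", "data": {
  "steps": [
    {"tx": -0.5,"ty": 0,"tz": 0,"twist": 0},
    {"tx": -1,"ty": 0,"tz": 0,"twist": 0},
    {"tx": -1.5,"ty": -0.1,"tz": 0,"twist": 0},
    {"tx": -2,"ty": -0.1,"tz": 0,"twist": 0},
    {"tx": -2.5,"ty": -0.1,"tz": 0,"twist": 0},
    {"tx": -3,"ty": -0.1,"tz": 0,"twist": 0},
    {"tx": -3,"ty": -0.1,"tz": 0,"twist": 0},
    {"tx": -3,"ty": -0.1,"tz": 0,"twist": 0},
    {"tx": -3,"ty": -0.1,"tz": 0,"twist": 0},
    {"tx": -3,"ty": -0.1,"tz": 0,"twist": 0}
  ]
}}

```text
t: 13.4
position: [545.9, 1.1, 208.5]
tcp_rot: [180.0, 0.0, -85.0]
wrist_force: [0.6, 0.2, -5.6]
gripper_width: 0.151
```

Call:
{"op": "servo_tool", "data": {
  "steps": [
    {"tx": -3,"ty": -0.1,"tz": 0,"twist": 0},
    {"tx": -3,"ty": -0.1,"tz": 0,"twist": 0},
    {"tx": -3,"ty": -0.1,"tz": 0,"twist": 0},
    {"tx": -3,"ty": -0.1,"tz": 0,"twist": 0},
    {"tx": -3,"ty": 0,"tz": 0,"twist": 0},
    {"tx": -2.5,"ty": 0,"tz": 0,"twist": 0},
    {"tx": -2,"ty": 0,"tz": 0,"twist": 0},
    {"tx": -1.5,"ty": 0,"tz": 0,"twist": 0},
    {"tx": -0.8,"ty": 0,"tz": 0,"twist": 0},
    {"tx": 0,"ty": 0,"tz": 0,"twist": 0}
  ]
}}

```text
t: 14.4
position: [531.4, 217.1, 208.6]
tcp_rot: [180.0, -0.0, -85.0]
wrist_force: [-0.6, 0.8, -5.1]
gripper_width: 0.151
```

Run:
```python
from h import *
s=readout.observe(); print(s['t'],s['position'],s['tcp_rot'],s['gripper_width'],s['wrist_force'])
f=grab('scene'); save(f,'s2.png',(230,100,380,230),4)
f=grab('wrist'); save(f,'w4.png',s=1.25)
```

```text
14.4 [531.4166878  217.10311958 208.55685183] [ 1.79986179e+02 -5.93497539e-03 -8.49617511e+01] 0.15077790547422104 [-0.61586076  0.80772119 -5.08011164]
```

View pics/s2.png

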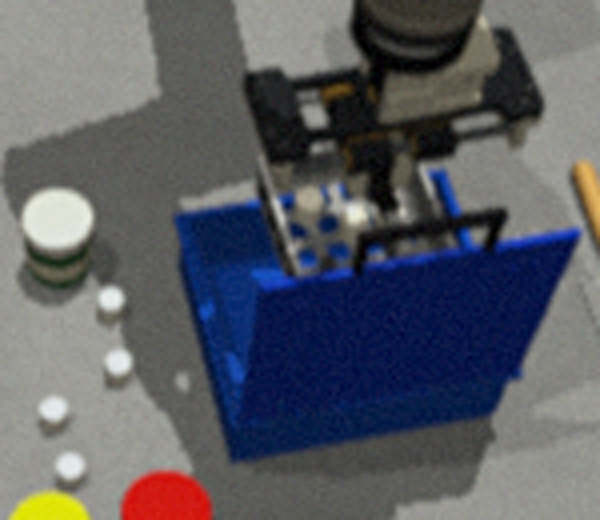

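The sieve is over the open box with the cover upright. The ceramics are visible inside it, and nothing has fallen on the bench on that side.

Call:
{"op": "servo_tool", "data": {
  "steps": [
    {"tx": 0,"ty": 0,"tz": 1,"twist": 0},
    {"tx": 2,"ty": 0,"tz": 1,"twist": 0},
    {"tx": -4,"ty": 0,"tz": 0,"twist": 0},
    {"tx": 4,"ty": 0,"tz": 0,"twist": 0},
    {"tx": -4,"ty": 0,"tz": 0,"twist": 0},
    {"tx": 4,"ty": 0,"tz": 0,"twist": 0},
    {"tx": -4,"ty": 0,"tz": 0,"twist": 0},
    {"tx": 4,"ty": 0,"tz": 0,"twist": 0},
    {"tx": -2,"ty": 0,"tz": 0,"twist": 0},
    {"tx": 0,"ty": 0,"tz": 0,"twist": 0}
  ]
}}

```text
t: 15.5
position: [531.9, 216.0, 188.1]
tcp_rot: [180.0, 0.0, -85.1]
wrist_force: [-0.4, 0.3, -6.2]
gripper_width: 0.147
```

Run:
```python
from h import *
s=readout.observe(); print(s['t'],s['position'],s['tcp_rot'],s['gripper_width'],s['wrist_force'])
f=grab('wrist'); save(f,'w5.png',s=1.25)
a=f['frame'];f=grab('scene'); c=f['frame'][100:230,230:380]; c=cv2.resize(c,None,fx=2.95,fy=2.95,interpolation=2)
cv2.imwrite('pics/c5.png',np.hstack([a[:c.shape[0],100:450],c])[...,::-1]); print(c.shape)
```

```text
15.5 [531.92529892 215.95430415 188.0519833 ] [ 1.79980265e+02  1.28554099e-02 -8.50979699e+01] 0.14730840695116054 [-0.43206498  0.3040111  -6.20460565]
(384, 442, 3)
```

View pics/c5.png

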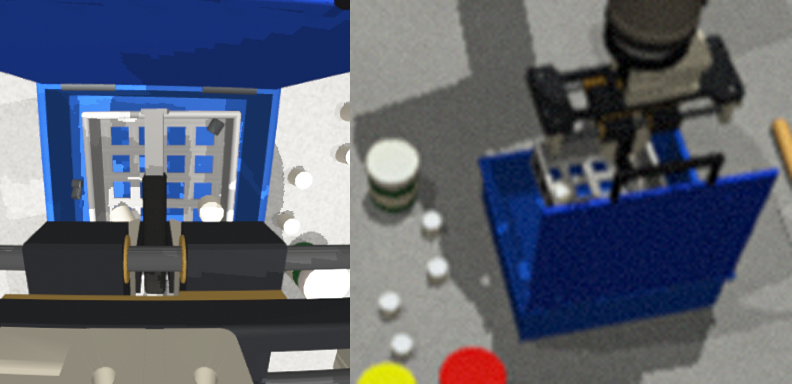

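The wrist view shows a tipped steel piece at (217,126) in the sieve's far corner. Another at (76,187) is between the sieve and the box wall, inside the box. The ceramics are still in the sieve. I'll shake more, in both directions.

Call:
{"op": "servo_tool", "data": {
  "steps": [
    {"tx": 2,"ty": 1.2,"tz": 0,"twist": 0},
    {"tx": -4,"ty": -2.4,"tz": 0,"twist": 0},
    {"tx": 4,"ty": 2.4,"tz": 0,"twist": 0},
    {"tx": -4,"ty": -2.4,"tz": 0,"twist": 0},
    {"tx": 4,"ty": 0,"tz": 0,"twist": 0},
    {"tx": -4,"ty": 2.4,"tz": 0,"twist": 0},
    {"tx": 4,"ty": -2.4,"tz": 0,"twist": 0},
    {"tx": -4,"ty": 2.4,"tz": 0,"twist": 0},
    {"tx": 4,"ty": -2.4,"tz": 0,"twist": 0},
    {"tx": -4,"ty": 2.4,"tz": 0,"twist": 0}
  ]
}}

```text
t: 16.6
position: [525.7, 224.8, 189.5]
tcp_rot: [-179.6, -0.2, -85.9]
wrist_force: [-0.2, 1.5, -0.1]
gripper_width: 0.006
```

Call:
{"op": "servo_tool", "data": {
  "steps": [
    {"tx": 4,"ty": 0,"tz": 0,"twist": 0},
    {"tx": -4,"ty": -2.4,"tz": 0,"twist": 0},
    {"tx": 4,"ty": 2.4,"tz": 0,"twist": 0},
    {"tx": -4,"ty": -2.4,"tz": 0,"twist": 0},
    {"tx": 4,"ty": 2.4,"tz": 0,"twist": 0},
    {"tx": -4,"ty": 0,"tz": 0,"twist": 0},
    {"tx": 4,"ty": 0,"tz": 0,"twist": 0},
    {"tx": -4,"ty": 0,"tz": 0,"twist": 0},
    {"tx": 2,"ty": -1.2,"tz": 0,"twist": 0},
    {"tx": 0,"ty": 0,"tz": 0,"twist": 0}
  ]
}}

```text
t: 17.6
position: [533.5, 214.8, 189.4]
tcp_rot: [-179.8, -0.0, -85.1]
wrist_force: [-0.4, -1.5, -0.3]
gripper_width: 0.005
```

Run:
```python
from h import *
s=readout.observe(); print(s['t'],s['position'],s['tcp_rot'],s['gripper_width'],s['wrist_force'])
f=grab('wrist')
a=f['frame'];f=grab('scene'); c=f['frame'][100:230,230:380]; c=cv2.resize(c,None,fx=2.95,fy=2.95,interpolation=2)
cv2.imwrite('pics/c6.png',np.hstack([a[:c.shape[0],100:450],c])[...,::-1])
```

```text
17.6 [533.52997726 214.84176329 189.4475167 ] [-1.79838999e+02 -3.43333808e-02 -8.50985771e+01] 0.005304692548062938 [-0.43468809 -1.48074619 -0.27007663]
```

View pics/c6.png

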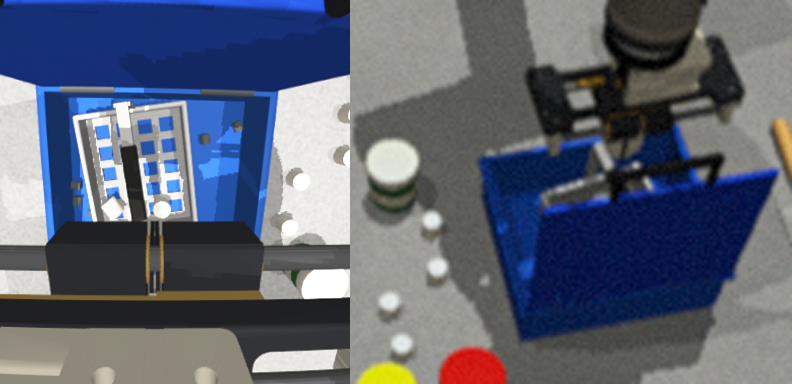

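The diagonal shake pulled the sieve out of the pads, and it now stands in the box, roughly upright. Steel pieces are visible on the box floor at (76,187), (76,200), (204,138) and (238,125). I'll back off and look again.

Call:
{"op": "servo_tool", "data": {
  "claw": 0.4,
  "steps": [
    {"tx": 0,"ty": 0,"tz": -2,"twist": 0},
    {"tx": 0,"ty": 1,"tz": -2,"twist": 0},
    {"tx": 0,"ty": 2,"tz": -2,"twist": 0},
    {"tx": 0,"ty": 2,"tz": -2,"twist": 0},
    {"tx": 0,"ty": 2,"tz": 0,"twist": 0},
    {"tx": 0,"ty": 1,"tz": 0,"twist": 0},
    {"tx": 0,"ty": 0,"tz": 0,"twist": 0},
    {"tx": 0,"ty": 0,"tz": 0,"twist": 0}
  ]
}}

```text
t: 18.5
position: [452.5, 209.2, 268.5]
tcp_rot: [-180.0, -0.0, -85.1]
wrist_force: [0.4, -0.5, -0.8]
gripper_width: 0.592
```

Run:
```python
from h import *
s=readout.observe(); print(s['t'],s['position'],s['tcp_rot'],s['gripper_width'],s['wrist_force'])
f=grab('wrist');save(f,'w7.png',(120,0,420,225),2.6); np.savez('pics/w7.npz',frame=f['frame'],P=cloud(f))
```

```text
18.5 [452.49330968 209.24019236 268.51535551] [-1.79992395e+02 -6.41671671e-03 -8.50532106e+01] 0.5923822465842908 [ 0.41777966 -0.50691291 -0.81118029]
```

View pics/w7.png

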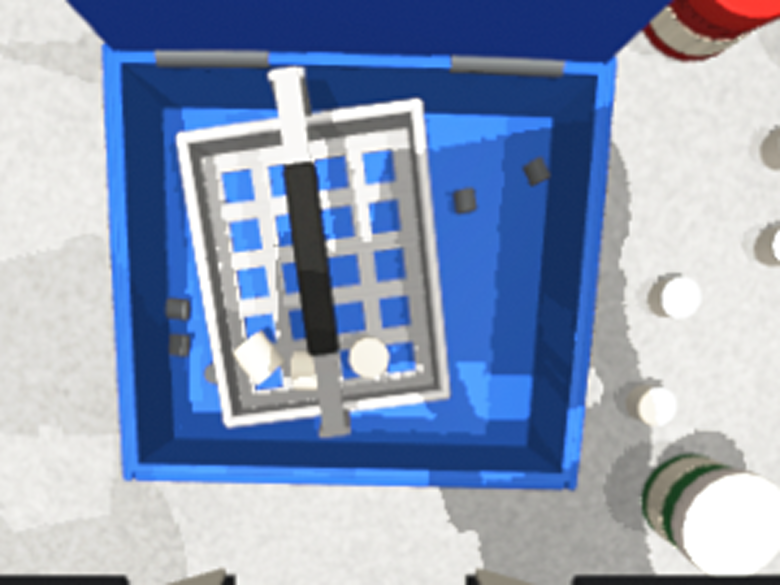

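The sieve stands in the box with all three ceramics in it, at (258,357), (302,370) and (369,357). Five steel pieces lie outside it in the box, at (177,308), (179,344), (210,370), (464,200) and (536,171), so no steel is left in the sieve.

Run:
```python
from h import *
f=dict(np.load('pics/w7.npz')); P=f['P']; im=f['frame'].astype(int); h,w=P.shape[:2]
m=(im.max(2)<70); m[:58]=0; m[140:]=0; m[:,:225]=0; m[:,252:]=0
q=P[m]; q=q[(q[:,2]>90)&(q[:,2]<150)]; r=cv2.minAreaRect(q[:,:2].astype(np.float32)); print('bar',len(q),r,np.median(q,0),cv2.boxPoints(r).round(1))
A=np.c_[q[:,:2],np.ones(len(q))]; print('z plane',np.linalg.lstsq(A,q[:,2],rcond=None)[0])
W=np.zeros((h,w),bool); W[30:170,185:300]=1
q=P[W&(P[...,2]>36)&(P[...,2]<60)&(im.min(2)>90)]; print(cv2.minAreaRect(q[:,:2].astype(np.float32)),len(q)); A=np.c_[q[:,:2],np.ones(len(q))]; print('rim',np.linalg.lstsq(A,q[:,2],rcond=None)[0],np.median(q,0))
```

```text
bar 833 ((540.990478515625, 234.85678100585938), (77.44153594970703, 12.871203422546387), 12.211820602416992) [541.454032   234.87961457 113.81107246] [[501.8 233. ]
 [504.5 220.4]
 [580.2 236.8]
 [577.5 249.3]]
z plane [ 3.45147313e-03 -7.94101647e-03  1.13777592e+02]
((541.1608276367188, 235.00265502929688), (148.13755798339844, 123.383544921875), 12.376707077026367) 1768
rim [-7.55064916e-04 -3.43537693e-03  4.77472178e+01] [553.07628646 238.83792894  47.10205064]
```

Call:
{"op": "servo_tool", "data": {
  "steps": [
    {"tx": -0.4,"ty": -2,"tz": 1,"twist": 0},
    {"tx": -0.4,"ty": -2.5,"tz": 1,"twist": 0},
    {"tx": -0.5,"ty": -2.5,"tz": 1,"twist": 0},
    {"tx": -0.5,"ty": -2,"tz": 2,"twist": 0},
    {"tx": 0,"ty": 0,"tz": 2,"twist": -7.2},
    {"tx": 0,"ty": 0,"tz": 2,"twist": 0},
    {"tx": 0,"ty": 0,"tz": 2,"twist": 0},
    {"tx": 0,"ty": 0,"tz": 2,"twist": 0},
    {"tx": 0,"ty": 0,"tz": 0,"twist": 0}
  ]
}}

```text
t: 19.45
position: [539.1, 234.3, 135.0]
tcp_rot: [179.6, -0.0, -77.9]
wrist_force: [0.2, 0.7, -0.3]
gripper_width: 0.602
```

Call:
{"op": "servo_tool", "data": {
  "steps": [
    {"tx": 0,"ty": -0.2,"tz": 2,"twist": 0},
    {"tx": 0,"ty": 0,"tz": 1.5,"twist": 0},
    {"tx": 0,"ty": 0,"tz": 1,"twist": 0},
    {"tx": 0,"ty": 0,"tz": 0.5,"twist": 0},
    {"tx": 0,"ty": 0,"tz": 0,"twist": 0}
  ]
}}

```text
t: 19.95
position: [542.3, 235.3, 88.5]
tcp_rot: [180.0, -0.0, -77.9]
wrist_force: [-0.7, -0.4, 0.4]
gripper_width: 0.6
```

Call:
{"op": "servo_tool", "data": {
  "claw": 1,
  "steps": [
    {"tx": 0,"ty": 0,"tz": 0,"twist": 0},
    {"tx": 0,"ty": 0,"tz": 0,"twist": 0},
    {"tx": 0,"ty": 0,"tz": 0,"twist": 0},
    {"tx": 0,"ty": 0,"tz": 0,"twist": 0},
    {"tx": 0,"ty": 0,"tz": 0,"twist": 0},
    {"tx": 0,"ty": 0,"tz": 0,"twist": 0}
  ]
}}

```text
t: 20.55
position: [542.3, 235.2, 88.8]
tcp_rot: [-180.0, -0.0, -77.8]
wrist_force: [0.4, -0.6, 0.1]
gripper_width: 0.149
```

Call:
{"op": "servo_tool", "data": {
  "steps": [
    {"tx": 0,"ty": 0,"tz": -0.5,"twist": 0},
    {"tx": 0,"ty": 0,"tz": -1,"twist": 0},
    {"tx": 0,"ty": 0,"tz": -1.5,"twist": 0},
    {"tx": 0,"ty": 0,"tz": -2,"twist": 0},
    {"tx": 0,"ty": 0,"tz": -2,"twist": 0},
    {"tx": 0,"ty": 0,"tz": -2,"twist": 0},
    {"tx": 0,"ty": 0,"tz": -1.5,"twist": 0},
    {"tx": 0,"ty": 0,"tz": -1,"twist": 0},
    {"tx": 0,"ty": 0,"tz": -0.5,"twist": 0},
    {"tx": 0,"ty": 0,"tz": 0,"twist": 0}
  ]
}}

```text
t: 21.55
position: [542.3, 235.4, 209.1]
tcp_rot: [-180.0, -0.0, -77.8]
wrist_force: [1.1, -1.2, -5.0]
gripper_width: 0.15
```

Run:
```python
from h import *
s=readout.observe(); print(s['t'],s['position'],s['tcp_rot'],s['gripper_width'],s['wrist_force'])
f=grab('wrist'); a=f['frame'];f=grab('scene'); c=f['frame'][100:230,230:380]; c=cv2.resize(c,None,fx=2.95,fy=2.95,interpolation=2)
cv2.imwrite('pics/c8.png',np.hstack([a[:c.shape[0],100:450],c])[...,::-1])
```

```text
21.55 [542.3070572  235.38862852 209.05401438] [-1.79966472e+02 -1.57139778e-03 -7.78462685e+01] 0.14955469839042176 [ 1.14227111 -1.16688403 -5.01062938]
```

View pics/c8.png

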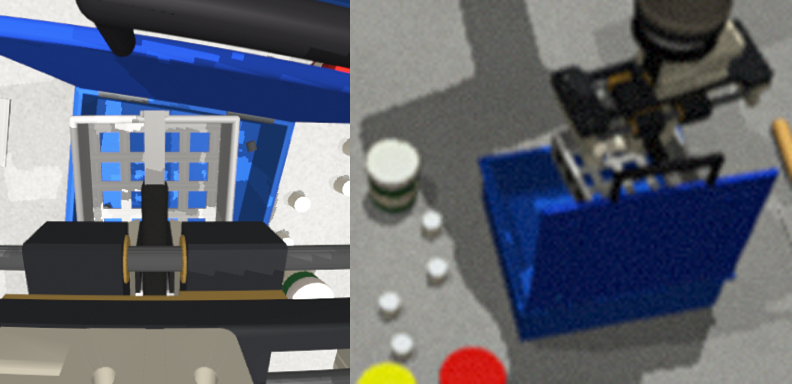

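The sieve hangs level over the open box, with steel still visible on the floor at (250,146). I'll carry it back to the tray.

Call:
{"op": "servo_tool", "data": {
  "steps": [
    {"tx": 0,"ty": 0,"tz": 0,"twist": 1.5},
    {"tx": 0,"ty": 0,"tz": 0,"twist": 2.5},
    {"tx": 0,"ty": 0,"tz": 0,"twist": 2.3},
    {"tx": 0,"ty": 0,"tz": 0,"twist": 1.4},
    {"tx": 0,"ty": 0,"tz": 0,"twist": 0}
  ]
}}

```text
t: 22.15
position: [542.1, 235.3, 208.2]
tcp_rot: [180.0, -0.0, -85.6]
wrist_force: [-0.1, 0.6, -5.6]
gripper_width: 0.149
```

Call:
{"op": "servo_tool", "data": {
  "steps": [
    {"tx": 0.5,"ty": 0,"tz": 0,"twist": 0},
    {"tx": 1,"ty": 0.1,"tz": 0,"twist": 0},
    {"tx": 1.5,"ty": 0.1,"tz": 0,"twist": 0},
    {"tx": 2,"ty": 0.1,"tz": 0,"twist": 0},
    {"tx": 2.5,"ty": 0.1,"tz": 0,"twist": 0},
    {"tx": 3,"ty": 0.1,"tz": 0,"twist": 0},
    {"tx": 3,"ty": 0.1,"tz": 0,"twist": 0},
    {"tx": 3,"ty": 0.1,"tz": 0,"twist": 0},
    {"tx": 3,"ty": 0.1,"tz": 0,"twist": 0},
    {"tx": 3,"ty": 0.1,"tz": 0,"twist": 0}
  ]
}}

```text
t: 23.15
position: [550.3, 7.8, 208.9]
tcp_rot: [-180.0, -0.0, -85.6]
wrist_force: [0.9, 0.6, -4.7]
gripper_width: 0.148
```

Call:
{"op": "servo_tool", "data": {
  "steps": [
    {"tx": 3,"ty": 0.1,"tz": 0,"twist": 0},
    {"tx": 3,"ty": 0.1,"tz": 0,"twist": 0},
    {"tx": 3,"ty": 0.1,"tz": 0,"twist": 0},
    {"tx": 3,"ty": 0.1,"tz": 0,"twist": 0},
    {"tx": 3,"ty": 0.1,"tz": 0,"twist": 0},
    {"tx": 3,"ty": 0.1,"tz": 0,"twist": 0},
    {"tx": 2.5,"ty": 0.1,"tz": 0,"twist": 0},
    {"tx": 2,"ty": 0.1,"tz": 0,"twist": 0},
    {"tx": 1,"ty": 0,"tz": 0,"twist": 0},
    {"tx": 0,"ty": 0,"tz": 0,"twist": 0}
  ]
}}

```text
t: 24.15
position: [560.7, -225.9, 208.5]
tcp_rot: [180.0, -0.0, -85.7]
wrist_force: [-0.2, -0.4, -6.3]
gripper_width: 0.149
```

Call:
{"op": "servo_tool", "data": {
  "steps": [
    {"tx": 0,"ty": 0,"tz": 1,"twist": 0},
    {"tx": 0,"ty": 0,"tz": 2,"twist": 0},
    {"tx": 0,"ty": 0,"tz": 2,"twist": 0},
    {"tx": 0,"ty": 0,"tz": 2,"twist": 0},
    {"tx": 0,"ty": 0,"tz": 1.2,"twist": 0},
    {"tx": 0,"ty": 0,"tz": 0.8,"twist": 0},
    {"tx": 0,"ty": 0,"tz": 0.4,"twist": 0},
    {"tx": 0,"ty": 0,"tz": 0.3,"twist": 0},
    {"tx": 0,"ty": 0,"tz": 0,"twist": 0}
  ]
}}

```text
t: 25.05
position: [561.2, -224.6, 112.0]
tcp_rot: [-180.0, -0.0, -85.5]
wrist_force: [-0.4, -0.7, -4.7]
gripper_width: 0.15
```

Call:
{"op": "servo_tool", "data": {
  "steps": [
    {"tx": 0,"ty": 0,"tz": 0.1,"twist": 0},
    {"tx": 0,"ty": 0,"tz": 0.1,"twist": 0},
    {"tx": 0,"ty": 0,"tz": 0,"twist": 0}
  ]
}}

```text
t: 25.35
position: [561.5, -224.9, 110.8]
tcp_rot: [-179.9, -0.1, -85.6]
wrist_force: [-1.3, 0.7, 0.5]
gripper_width: 0.15
```

Call:
{"op": "servo_tool", "data": {
  "claw": 0.4,
  "steps": [
    {"tx": 0,"ty": 0,"tz": 0,"twist": 0},
    {"tx": 0,"ty": 0,"tz": 0,"twist": 0},
    {"tx": 0,"ty": 0,"tz": 0,"twist": 0},
    {"tx": 0,"ty": 0,"tz": 0,"twist": 0},
    {"tx": 0,"ty": 0,"tz": -3,"twist": 0},
    {"tx": 0,"ty": 0,"tz": -4,"twist": 0},
    {"tx": 0,"ty": 0,"tz": -4,"twist": 0},
    {"tx": 0,"ty": 3,"tz": -3,"twist": 0},
    {"tx": 0,"ty": 3,"tz": 0,"twist": 0},
    {"tx": 0,"ty": 0,"tz": 0,"twist": 0}
  ]
}}

```text
t: 26.35
position: [499.0, -229.4, 251.2]
tcp_rot: [-180.0, -0.1, -85.6]
wrist_force: [-0.2, 0.4, -0.4]
gripper_width: 0.6
```

Run:
```python
from h import *
s=readout.observe(); print(s['t'],s['position'],s['tcp_rot'],s['gripper_width'],s['wrist_force'])
f=grab('wrist');save(f,'w9.png',s=1.25); P=cloud(f); np.savez('pics/w9.npz',frame=f['frame'],P=P); im=f['frame'].astype(int)
X,Y,Z=P[...,0],P[...,1],P[...,2]
reg=(abs(X-560)<110)&(abs(Y+225)<100)
for a,b in((10,20),(60,70),(128,142)):
    q=P[reg&(Z>a)&(Z<b)]; r=cv2.minAreaRect(q[:,:2].astype(np.float32)); A=np.c_[q[:,:2],np.ones(len(q))]; print(a,len(q),r,np.linalg.lstsq(A,q[:,2],rcond=None)[0][:2])
f=grab('top'); P=cloud(f); im=f['frame'].astype(int)
X,Y,Z=P[...,0],P[...,1],P[...,2]
m=((im.min(2)>165)&(Z<35)&(Y<110)&(Y>-130)&(X>420)&(X<690)).astype(np.uint8)
n,l,st,c=cv2.connectedComponentsWithStats(m)
for i in range(1,n):
    if st[i,4]>8: print('loose',st[i,4],np.median(P[l==i],0).round(1),ray(f,c[i],22).round(1))
```

```text
26.35 [ 498.98353935 -229.448688    251.16210149] [-1.79975735e+02 -7.16357787e-02 -8.56197456e+01] 0.6001825466999281 [-0.19695317  0.36111105 -0.44406971]
10 1898 ((559.9089965820312, -224.31512451171875), (189.8052520751953, 165.99246215820312), 4.4227705001831055) [0.00038298 0.00183351]
60 1679 ((560.2628173828125, -223.53929138183594), (146.92874145507812, 123.42405700683594), 4.441650390625) [0.00268072 0.0025903 ]
128 1928 ((559.9097900390625, -223.6448974609375), (150.55409240722656, 13.36745834350586), 4.704290390014648) [-0.00030953  0.00032326]
loose 49 [636.4 -15.3  22.3] [[635.6 -16.3  22. ]]
loose 43 [582.7 -23.9  22.3] [[583.5 -23.2  22. ]]
loose 47 [547.8  34.6  22.1] [[548.8  34.4  22. ]]
loose 50 [487.2  36.3  22.1] [[487.1  36.   22. ]]
```

View pics/w9.png

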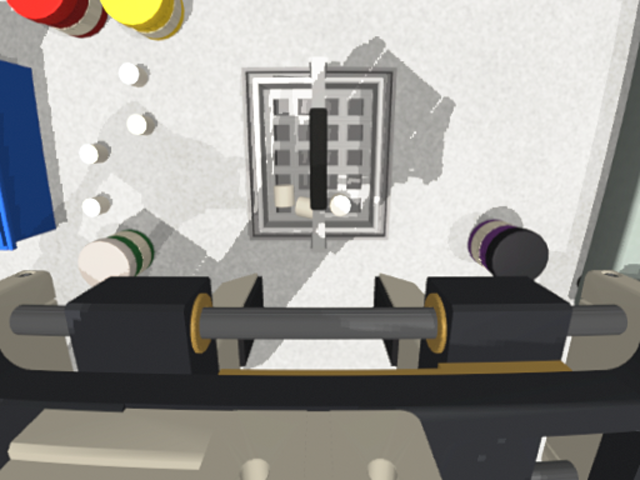

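The sieve is back on the ribs, within 1 mm of centre and level, with its three ceramics at (284,195), (303,207) and (341,205). The four loose ceramics have not moved.

Call:
{"op": "servo_tool", "data": {
  "claw": 0.61,
  "steps": [
    {"tx": 0,"ty": 0,"tz": 0,"twist": -8.5},
    {"tx": 0,"ty": 0,"tz": 0,"twist": -8.5},
    {"tx": 0,"ty": 0,"tz": 0,"twist": -8.5},
    {"tx": -2,"ty": -3.8,"tz": 1,"twist": 0},
    {"tx": -2,"ty": -3.8,"tz": 2,"twist": 0},
    {"tx": -2,"ty": -3.8,"tz": 2,"twist": 0},
    {"tx": -2,"ty": -3.8,"tz": 2,"twist": 0},
    {"tx": -2,"ty": -3.8,"tz": 2,"twist": 0},
    {"tx": -1.6,"ty": -3.5,"tz": 2,"twist": 0},
    {"tx": 0,"ty": 0,"tz": 2,"twist": 0}
  ]
}}

```text
t: 27.45
position: [640.7, -11.3, 117.3]
tcp_rot: [-179.9, 0.1, -59.8]
wrist_force: [0.0, -0.9, 0.2]
gripper_width: 0.39
```

Call:
{"op": "servo_tool", "data": {
  "steps": [
    {"tx": 0,"ty": 0,"tz": 2,"twist": 0},
    {"tx": 0,"ty": 0,"tz": 1,"twist": 0},
    {"tx": 0,"ty": 0,"tz": 0,"twist": 0}
  ]
}}

```text
t: 27.75
position: [637.5, -16.0, 87.3]
tcp_rot: [179.8, 0.1, -60.0]
wrist_force: [0.5, -1.0, -0.1]
gripper_width: 0.392
```

Call:
{"op": "servo_tool", "data": {
  "steps": [
    {"tx": 0,"ty": 0.1,"tz": 2.5,"twist": 0},
    {"tx": 0,"ty": 0,"tz": 2.5,"twist": 0},
    {"tx": 0,"ty": 0,"tz": 2,"twist": 0},
    {"tx": 0,"ty": 0,"tz": 1,"twist": 0},
    {"tx": 0,"ty": 0,"tz": 0,"twist": 0}
  ]
}}

```text
t: 28.25
position: [637.1, -17.0, 9.1]
tcp_rot: [179.9, 0.0, -60.1]
wrist_force: [-0.2, -0.1, 0.8]
gripper_width: 0.389
```

Call:
{"op": "servo_tool", "data": {
  "claw": 1,
  "steps": [
    {"tx": 0,"ty": 0,"tz": 0,"twist": 0},
    {"tx": 0,"ty": 0,"tz": 0,"twist": 0},
    {"tx": 0,"ty": 0,"tz": 0,"twist": 0},
    {"tx": 0,"ty": 0,"tz": 0,"twist": 0},
    {"tx": 0,"ty": 0,"tz": -2,"twist": 0},
    {"tx": 0,"ty": 0,"tz": -3,"twist": 0},
    {"tx": 0,"ty": 0,"tz": -4,"twist": 0},
    {"tx": 0,"ty": 0,"tz": -4,"twist": 0},
    {"tx": 0,"ty": 0,"tz": -2,"twist": 0},
    {"tx": 0,"ty": 0,"tz": 0,"twist": 0}
  ]
}}

```text
t: 29.25
position: [639.1, -17.1, 163.8]
tcp_rot: [-179.7, -0.3, -60.0]
wrist_force: [0.0, -0.3, -0.0]
gripper_width: 0.225
```

Call:
{"op": "servo_tool", "data": {
  "steps": [
    {"tx": 0,"ty": 0,"tz": 0,"twist": -8.1},
    {"tx": 0,"ty": 0,"tz": 0,"twist": -8.1},
    {"tx": 0,"ty": 0,"tz": 0,"twist": -8.1},
    {"tx": 0,"ty": 0,"tz": 0,"twist": -8.1},
    {"tx": 0,"ty": 0,"tz": 0,"twist": -8.1},
    {"tx": 0,"ty": 0,"tz": 0,"twist": -8.1},
    {"tx": 0,"ty": 0,"tz": 0,"twist": -8.1},
    {"tx": 0,"ty": 0,"tz": 0,"twist": -7.9}
  ]
}}

```text
t: 30.05
position: [636.5, -16.7, 157.8]
tcp_rot: [-180.0, 0.2, 4.9]
wrist_force: [1.0, -0.3, -1.0]
gripper_width: 0.228
```

Call:
{"op": "servo_tool", "data": {
  "steps": [
    {"tx": -1,"ty": 3.4,"tz": 0,"twist": 0},
    {"tx": -1.1,"ty": 3.4,"tz": 0,"twist": 0},
    {"tx": -1.1,"ty": 3.4,"tz": 0,"twist": 0},
    {"tx": -1.1,"ty": 3.4,"tz": 0,"twist": 0},
    {"tx": -1.1,"ty": 3.4,"tz": 0,"twist": 0},
    {"tx": 0,"ty": 0,"tz": 2,"twist": 0},
    {"tx": 0,"ty": 0,"tz": 3,"twist": 0},
    {"tx": 0,"ty": 0,"tz": 2,"twist": 0},
    {"tx": 0,"ty": 0,"tz": 1.5,"twist": 0},
    {"tx": 0,"ty": 0,"tz": 0,"twist": 0}
  ]
}}

```text
t: 31.05
position: [594.6, -189.7, 70.8]
tcp_rot: [-179.8, 0.4, 4.5]
wrist_force: [0.4, 0.1, -1.5]
gripper_width: 0.225
```

Call:
{"op": "servo_tool", "data": {
  "claw": 0.61,
  "steps": [
    {"tx": 0,"ty": 0,"tz": 0,"twist": 0},
    {"tx": 0,"ty": 0,"tz": 0,"twist": 0},
    {"tx": 0,"ty": 0,"tz": 0,"twist": 0},
    {"tx": 0,"ty": 0,"tz": -2,"twist": 0},
    {"tx": 0,"ty": -1,"tz": -2,"twist": 0},
    {"tx": 0,"ty": -3,"tz": -1,"twist": 0},
    {"tx": 0,"ty": -4,"tz": 0,"twist": 0},
    {"tx": 0,"ty": -4,"tz": 0,"twist": 0},
    {"tx": 0,"ty": -3,"tz": 0,"twist": 0},
    {"tx": 0.1,"ty": -1.7,"tz": 0,"twist": 0}
  ]
}}

```text
t: 32.05
position: [584.7, -21.8, 125.6]
tcp_rot: [180.0, -0.1, 4.7]
wrist_force: [0.6, -0.2, 0.1]
gripper_width: 0.388
```

```bash
cat > look.py <<'E'
from h import *
s=readout.observe(); print(round(s['t'],2),s['position'].round(1),s['tcp_rot'].round(1),s['gripper_width'])
f=grab('top'); P=cloud(f); im=f['frame'].astype(int); cv2.imwrite('pics/top_last.png',f['frame'][...,::-1])
X,Y,Z=P[...,0],P[...,1],P[...,2]
m=((im.min(2)>150)&(Z<35)&(Y<110)&(Y>-300)&(X>420)&(X<690)&~((abs(X-560)<97)&(abs(Y+224)<85))).astype(np.uint8)
n,l,st,c=cv2.connectedComponentsWithStats(m)
for i in range(1,n):
    if st[i,4]>8: print('loose',st[i,4],ray(f,c[i],22).round(1))
m=((im.min(2)>150)&(Z>33)&(Z<60)&(abs(X-560)<65)&(abs(Y+224)<52)).astype(np.uint8)
n,l,st,c=cv2.connectedComponentsWithStats(m)
for i in range(1,n):
    if st[i,4]>5: print('insieve',st[i,4],np.median(P[l==i],0).round(1))
E
python3 look.py
```

```text
32.05 [584.7 -21.8 125.6] [ 1.8e+02 -1.0e-01  4.7e+00] 0.3876657574131823
loose 274 [[ 670.8 -224.1   22. ]]
loose 9 [[597.4 -86.9  22. ]]
loose 44 [[549.5  34.4  22. ]]
loose 9 [[544.5   7.7  22. ]]
loose 767 [[ 440.8 -214.4   22. ]]
insieve 48 [ 600.5 -194.8   50.9]
insieve 53 [ 520.3 -190.8   49.2]
insieve 13 [ 518.  -257.5   51.9]
insieve 55 [ 507.2 -215.8   46.9]
```

Call:
{"op": "servo_tool", "data": {
  "steps": [
    {"tx": -0.1,"ty": 0.1,"tz": 2,"twist": 0},
    {"tx": 0,"ty": 0,"tz": 3,"twist": 0},
    {"tx": 0,"ty": 0,"tz": 3,"twist": 0},
    {"tx": 0,"ty": 0,"tz": 2.5,"twist": 0},
    {"tx": 0,"ty": 0,"tz": 1.2,"twist": 0},
    {"tx": 0,"ty": 0,"tz": 0,"twist": 0}
  ]
}}

```text
t: 32.7
position: [583.1, -25.8, 6.4]
tcp_rot: [-180.0, 0.2, 4.5]
wrist_force: [-0.0, -1.1, 0.0]
gripper_width: 0.389
```

Call:
{"op": "servo_tool", "data": {
  "claw": 1,
  "steps": [
    {"tx": 0,"ty": 0,"tz": 0,"twist": 0},
    {"tx": 0,"ty": 0,"tz": 0,"twist": 0},
    {"tx": 0,"ty": 0,"tz": 0,"twist": 0},
    {"tx": 0,"ty": 0,"tz": 0,"twist": 0},
    {"tx": 0,"ty": 0,"tz": -2,"twist": 0},
    {"tx": 0,"ty": 0,"tz": -3,"twist": 0},
    {"tx": 0,"ty": 0,"tz": -4,"twist": 0},
    {"tx": 0,"ty": 0,"tz": -4,"twist": 0},
    {"tx": 0,"ty": 0,"tz": -2,"twist": 0},
    {"tx": 0,"ty": 0,"tz": 0,"twist": 0}
  ]
}}

```text
t: 33.7
position: [585.6, -25.3, 161.6]
tcp_rot: [179.9, -0.4, 4.6]
wrist_force: [0.8, -0.1, -0.2]
gripper_width: 0.227
```

Call:
{"op": "servo_tool", "data": {
  "steps": [
    {"tx": 0.1,"ty": 3,"tz": 0,"twist": 0},
    {"tx": 0,"ty": 4.5,"tz": 0,"twist": 0},
    {"tx": 0,"ty": 4.5,"tz": 0,"twist": 0},
    {"tx": 0,"ty": 4.5,"tz": 0,"twist": 0},
    {"tx": 0,"ty": 4,"tz": 0,"twist": 0},
    {"tx": 0,"ty": 2.1,"tz": 1,"twist": 0},
    {"tx": 0,"ty": 0,"tz": 3,"twist": 0},
    {"tx": 0,"ty": 0,"tz": 3,"twist": 0},
    {"tx": 0,"ty": 0,"tz": 1,"twist": 0},
    {"tx": 0,"ty": 0,"tz": 0,"twist": 0}
  ]
}}

```text
t: 34.7
position: [601.5, -248.9, 75.0]
tcp_rot: [-179.8, 0.2, 4.6]
wrist_force: [-0.4, 0.1, -0.7]
gripper_width: 0.226
```

Call:
{"op": "servo_tool", "data": {
  "claw": 0.61,
  "steps": [
    {"tx": 0,"ty": 0,"tz": 0,"twist": 0},
    {"tx": 0,"ty": 0,"tz": 0,"twist": 0},
    {"tx": 0,"ty": 0,"tz": 0,"twist": 0},
    {"tx": 0,"ty": 0,"tz": -2,"twist": 0},
    {"tx": 0,"ty": 0,"tz": -3,"twist": 0},
    {"tx": 0,"ty": 0,"tz": -3,"twist": 0},
    {"tx": 0,"ty": 0,"tz": 0,"twist": 0}
  ]
}}

```text
t: 35.4
position: [605.2, -251.6, 163.8]
tcp_rot: [179.7, -0.5, 4.6]
wrist_force: [0.5, -1.2, 0.2]
gripper_width: 0.388
```

```bash
python3 look.py
```

```text
35.4 [ 605.2 -251.6  163.8] [179.7  -0.5   4.6] 0.38837584513606555
loose 1338 [[613.8  49.4  22. ]]
loose 67 [[ 677.1 -108.3   22. ]]
loose 64 [[ 675.7 -152.9   22. ]]
loose 68 [[ 674.8 -205.5   22. ]]
loose 585 [[575.  -34.5  22. ]]
loose 180 [[ 546.9 -118.    22. ]]
loose 48 [[548.6  34.5  22. ]]
loose 53 [[487.1  36.5  22. ]]
insieve 13 [ 612.6 -253.7   51.2]
insieve 17 [ 517.6 -191.1   49.6]
```

Call:
{"op": "servo_tool", "data": {
  "steps": [
    {"tx": -0.4,"ty": -3,"tz": 0,"twist": 0},
    {"tx": -0.4,"ty": -4.3,"tz": 0,"twist": 0},
    {"tx": -0.4,"ty": -4.3,"tz": 0,"twist": 0},
    {"tx": -0.4,"ty": -4.3,"tz": 0,"twist": 0},
    {"tx": -0.4,"ty": -4.3,"tz": 0,"twist": 0},
    {"tx": -0.5,"ty": -4.3,"tz": 0,"twist": 0},
    {"tx": -0.5,"ty": -4.3,"tz": 1,"twist": 0},
    {"tx": 0,"ty": 0,"tz": 2,"twist": 0},
    {"tx": 0,"ty": 0,"tz": 2,"twist": 0},
    {"tx": 0,"ty": 0,"tz": 0,"twist": 0}
  ]
}}

```text
t: 36.45
position: [547.6, 35.0, 104.8]
tcp_rot: [-180.0, 0.4, 4.6]
wrist_force: [-0.4, -0.0, -0.4]
gripper_width: 0.39
```

Call:
{"op": "servo_tool", "data": {
  "steps": [
    {"tx": 0.1,"ty": 0,"tz": 2,"twist": 0},
    {"tx": 0,"ty": 0,"tz": 3,"twist": 0},
    {"tx": 0,"ty": 0,"tz": 2.5,"twist": 0},
    {"tx": 0,"ty": 0,"tz": 1.5,"twist": 0},
    {"tx": 0,"ty": 0,"tz": 0.8,"twist": 0},
    {"tx": 0,"ty": 0,"tz": 0,"twist": 0}
  ]
}}

```text
t: 37.05
position: [550.7, 34.2, 9.2]
tcp_rot: [-180.0, 0.1, 4.5]
wrist_force: [-0.9, 0.9, -0.2]
gripper_width: 0.389
```

Call:
{"op": "servo_tool", "data": {
  "claw": 1,
  "steps": [
    {"tx": 0,"ty": 0,"tz": 0,"twist": 0},
    {"tx": 0,"ty": 0,"tz": 0,"twist": 0},
    {"tx": 0,"ty": 0,"tz": 0,"twist": 0},
    {"tx": 0,"ty": 0,"tz": 0,"twist": 0},
    {"tx": 0,"ty": 0,"tz": -2,"twist": 0},
    {"tx": 0,"ty": 0,"tz": -3,"twist": 0},
    {"tx": 0,"ty": 0,"tz": -4,"twist": 0},
    {"tx": 0,"ty": 0,"tz": -4,"twist": 0},
    {"tx": 0,"ty": 0,"tz": -2,"twist": 0},
    {"tx": 0,"ty": 0,"tz": 0,"twist": 0}
  ]
}}

```text
t: 38.05
position: [552.8, 34.4, 163.2]
tcp_rot: [179.9, -0.4, 4.6]
wrist_force: [0.5, 0.0, -0.4]
gripper_width: 0.227
```

Call:
{"op": "servo_tool", "data": {
  "steps": [
    {"tx": -0.2,"ty": 3,"tz": 0,"twist": 0},
    {"tx": -0.2,"ty": 4.5,"tz": 0,"twist": 0},
    {"tx": -0.2,"ty": 4.5,"tz": 0,"twist": 0},
    {"tx": -0.2,"ty": 4.5,"tz": 0,"twist": 0},
    {"tx": -0.2,"ty": 4,"tz": 0,"twist": 0},
    {"tx": -0.1,"ty": 2.3,"tz": 1,"twist": 0},
    {"tx": 0,"ty": 0,"tz": 3,"twist": 0},
    {"tx": 0,"ty": 0,"tz": 3,"twist": 0},
    {"tx": 0,"ty": 0,"tz": 1.2,"twist": 0},
    {"tx": 0,"ty": 0,"tz": 0,"twist": 0}
  ]
}}

```text
t: 39.05
position: [556.6, -192.9, 75.1]
tcp_rot: [-179.8, 0.3, 4.6]
wrist_force: [-0.8, 0.7, -0.0]
gripper_width: 0.226
```

Call:
{"op": "servo_tool", "data": {
  "claw": 0.61,
  "steps": [
    {"tx": 0,"ty": 0,"tz": 0,"twist": 0},
    {"tx": 0,"ty": 0,"tz": 0,"twist": 0},
    {"tx": 0,"ty": 0,"tz": 0,"twist": 0},
    {"tx": 0,"ty": 0,"tz": -2,"twist": 0},
    {"tx": 0,"ty": 0,"tz": -3,"twist": 0},
    {"tx": 0,"ty": 0,"tz": -3,"twist": 0},
    {"tx": 0,"ty": 0,"tz": 0,"twist": 0}
  ]
}}

```text
t: 39.75
position: [560.7, -194.8, 163.2]
tcp_rot: [179.7, -0.5, 4.6]
wrist_force: [0.5, 0.0, -0.2]
gripper_width: 0.389
```

```bash
python3 look.py
```

```text
39.75 [ 560.7 -194.8  163.2] [179.7  -0.5   4.6] 0.3891944583849959
loose 1395 [[636.7   4.1  22. ]]
loose 63 [[632.  -98.2  22. ]]
loose 12 [[ 635.8 -125.    22. ]]
loose 17 [[ 570.2 -129.7   22. ]]
loose 561 [[531.   20.4  22. ]]
loose 73 [[514.7 -65.9  22. ]]
```

```bash
cat > look2.py <<'E'
from h import *
for nm in('top','scene'):
    f=grab(nm); P=cloud(f); X,Y,Z=P[...,0],P[...,1],P[...,2]; im=f['frame'].astype(int)
    m=((Z>17)&(Z<28)&(Y<100)&(Y>-110)&(X>400)&(X<760)&(im.min(2)>120)).astype(np.uint8)
    n,l,st,c=cv2.connectedComponentsWithStats(m)
    for i in range(1,n):
        if st[i,4]>6: print(nm,st[i,4],c[i].round(),np.median(P[l==i],0).round(1))
    if nm=='top': print(P[224,252])
    cv2.imwrite('pics/l_%s.png'%nm,f['frame'][...,::-1])
E
python3 look2.py
```

```text
top 45 [240. 205.] [541.4  70.9  22.3]
[ 4.89708397e+02  3.68556692e+01 -5.56527011e-02]
scene 29 [270. 187.] [541.8  68.8  21.6]
```

One ceramic has moved: it now stands at (541,70), next to the box. I'll grip it off-centre so the gripper's body clears the box wall.

Call:
{"op": "servo_tool", "data": {
  "steps": [
    {"tx": 0,"ty": -3,"tz": 0,"twist": 0.4},
    {"tx": 0,"ty": -4.4,"tz": 0,"twist": 0},
    {"tx": 0,"ty": -4.4,"tz": 0,"twist": 0},
    {"tx": 0.1,"ty": -4.4,"tz": 0,"twist": 0},
    {"tx": 0.1,"ty": -4.4,"tz": 0,"twist": 0},
    {"tx": 0.1,"ty": -3.3,"tz": 0,"twist": 0},
    {"tx": 0.1,"ty": -2,"tz": 0,"twist": 0},
    {"tx": 0,"ty": 0,"tz": 2,"twist": 0},
    {"tx": 0,"ty": 0,"tz": 1,"twist": 0},
    {"tx": 0,"ty": 0,"tz": 0,"twist": 0}
  ]
}}

```text
t: 40.9
position: [541.6, 64.7, 125.4]
tcp_rot: [-180.0, 0.3, 4.1]
wrist_force: [-0.4, -0.7, -0.2]
gripper_width: 0.389
```

Call:
{"op": "servo_tool", "data": {
  "steps": [
    {"tx": 0,"ty": 0,"tz": 0,"twist": 0}
  ]
}}

```text
t: 41.0
position: [543.0, 64.3, 127.3]
tcp_rot: [180.0, 0.1, 4.1]
wrist_force: [0.0, -0.8, 0.1]
gripper_width: 0.386
```

Next I go down 11.8 cm, stopping first at 50 mm.

Call:
{"op": "servo_tool", "data": {
  "steps": [
    {"tx": -0.1,"ty": 0,"tz": 2,"twist": 0},
    {"tx": 0,"ty": 0,"tz": 2.5,"twist": 0},
    {"tx": 0,"ty": 0,"tz": 2.5,"twist": 0},
    {"tx": 0,"ty": 0,"tz": 1,"twist": 0},
    {"tx": 0,"ty": 0,"tz": 0,"twist": 0},
    {"tx": 0,"ty": 0,"tz": 0,"twist": 0}
  ]
}}

```text
t: 41.6
position: [543.0, 64.5, 48.7]
tcp_rot: [180.0, -0.1, 4.1]
wrist_force: [0.0, 0.9, -0.2]
gripper_width: 0.387
```

Call:
{"op": "servo_tool", "data": {
  "steps": [
    {"tx": 0,"ty": 0,"tz": 1.5,"twist": 0},
    {"tx": 0,"ty": 0,"tz": 1,"twist": 0},
    {"tx": 0,"ty": 0,"tz": 0.8,"twist": 0},
    {"tx": 0,"ty": 0,"tz": 0.6,"twist": 0},
    {"tx": 0,"ty": 0,"tz": 0,"twist": 0}
  ]
}}

```text
t: 42.1
position: [541.8, 64.8, 8.1]
tcp_rot: [-180.0, 0.1, 4.2]
wrist_force: [1.1, -0.2, -0.9]
gripper_width: 0.388
```

Call:
{"op": "servo_tool", "data": {
  "claw": 1,
  "steps": [
    {"tx": 0,"ty": 0,"tz": 0,"twist": 0},
    {"tx": 0,"ty": 0,"tz": 0,"twist": 0},
    {"tx": 0,"ty": 0,"tz": 0,"twist": 0},
    {"tx": 0,"ty": 0,"tz": 0,"twist": 0},
    {"tx": 0,"ty": 0,"tz": -2,"twist": 0},
    {"tx": 0,"ty": 0,"tz": -3,"twist": 0},
    {"tx": 0,"ty": 0,"tz": -4,"twist": 0},
    {"tx": 0,"ty": 0,"tz": -4,"twist": 0},
    {"tx": 0,"ty": 0,"tz": -2,"twist": 0},
    {"tx": 0,"ty": 0,"tz": 0,"twist": 0}
  ]
}}

```text
t: 43.1
position: [544.0, 64.8, 162.1]
tcp_rot: [180.0, -0.4, 4.2]
wrist_force: [-0.5, 0.6, 0.1]
gripper_width: 0.231
```

Call:
{"op": "servo_tool", "data": {
  "steps": [
    {"tx": 0,"ty": 3,"tz": 0,"twist": 0},
    {"tx": 0,"ty": 4.5,"tz": 0,"twist": 0},
    {"tx": 0,"ty": 4.5,"tz": 0,"twist": 0},
    {"tx": -0.1,"ty": 4.5,"tz": 0,"twist": 0},
    {"tx": -0.1,"ty": 4.5,"tz": 0,"twist": 0},
    {"tx": -0.1,"ty": 4.5,"tz": 0,"twist": 0},
    {"tx": -0.1,"ty": 4.5,"tz": 0,"twist": 0},
    {"tx": 0,"ty": 2.4,"tz": 0,"twist": 0},
    {"tx": 0,"ty": 0,"tz": 0,"twist": 0}
  ]
}}

```text
t: 44.0
position: [560.7, -262.0, 156.6]
tcp_rot: [-180.0, 0.1, 3.9]
wrist_force: [0.4, 0.6, -1.1]
gripper_width: 0.23
```

Call:
{"op": "servo_tool", "data": {
  "steps": [
    {"tx": 0,"ty": 0,"tz": 2,"twist": 0},
    {"tx": 0,"ty": 0,"tz": 3,"twist": 0},
    {"tx": 0,"ty": 0,"tz": 2,"twist": 0},
    {"tx": 0,"ty": 0,"tz": 1.2,"twist": 0},
    {"tx": 0,"ty": 0,"tz": 0,"twist": 0},
    {"tx": 0,"ty": 0,"tz": 0,"twist": 0}
  ]
}}

```text
t: 44.6
position: [562.0, -258.3, 77.1]
tcp_rot: [180.0, -0.0, 4.2]
wrist_force: [0.0, -0.3, 0.1]
gripper_width: 0.228
```

Call:
{"op": "servo_tool", "data": {
  "claw": 0.61,
  "steps": [
    {"tx": 0,"ty": 0,"tz": 0,"twist": 0},
    {"tx": 0,"ty": 0,"tz": 0,"twist": 0},
    {"tx": 0,"ty": 0,"tz": 0,"twist": 0},
    {"tx": 0,"ty": 0,"tz": -2,"twist": 0},
    {"tx": 0,"ty": 0,"tz": -4,"twist": 0},
    {"tx": 0,"ty": 0,"tz": -4,"twist": 0},
    {"tx": 0,"ty": -3,"tz": -4,"twist": 0},
    {"tx": 0,"ty": -4,"tz": -4,"twist": 0},
    {"tx": 0,"ty": -4,"tz": -3,"twist": 0},
    {"tx": 0,"ty": -4,"tz": 0,"twist": 0}
  ]
}}

```text
t: 45.6
position: [552.5, -113.1, 287.5]
tcp_rot: [179.8, -0.5, 4.1]
wrist_force: [0.6, 0.1, -0.2]
gripper_width: 0.388
```

Call:
{"op": "servo_tool", "data": {
  "claw": 0.77,
  "steps": [
    {"tx": 0,"ty": -4,"tz": 0,"twist": 0},
    {"tx": 0,"ty": -4,"tz": 0,"twist": 0},
    {"tx": 0,"ty": -4,"tz": 0,"twist": 0},
    {"tx": 0,"ty": -2,"tz": 0,"twist": 0},
    {"tx": 0,"ty": 0,"tz": 0,"twist": 0}
  ]
}}

```text
t: 46.1
position: [540.6, 28.6, 282.7]
tcp_rot: [-180.0, -0.1, 4.4]
wrist_force: [-0.1, -0.0, 0.3]
gripper_width: 0.23
```

Run:
```python
from h import *
s=readout.observe(); print(s['t'],s['position'],s['tcp_rot'],s['gripper_width'])
f=grab('scene'); save(f,'s10.png',(130,70,400,250),2.9)
P=cloud(f)
f=grab('top'); P=cloud(f); im=f['frame']; cv2.imwrite('pics/t10.png',im[...,::-1]); hsv=cv2.cvtColor(im,cv2.COLOR_RGB2HSV)
d=(im.max(2)<60); q=P[d]; q=q[(q[:,2]>285)&(q[:,2]<325)&(abs(q[:,1]-220)<70)&(q[:,0]>560)]; print('handle',len(q),np.median(q,0) if len(q) else 0)
```

```text
46.1 [540.57969986  28.58200386 282.73286017] [-1.79974122e+02 -5.94924684e-02  4.36023575e+00] 0.22968828531481955
handle 226 [635.49186747 218.25475399 310.31885461]
```

View pics/s10.png

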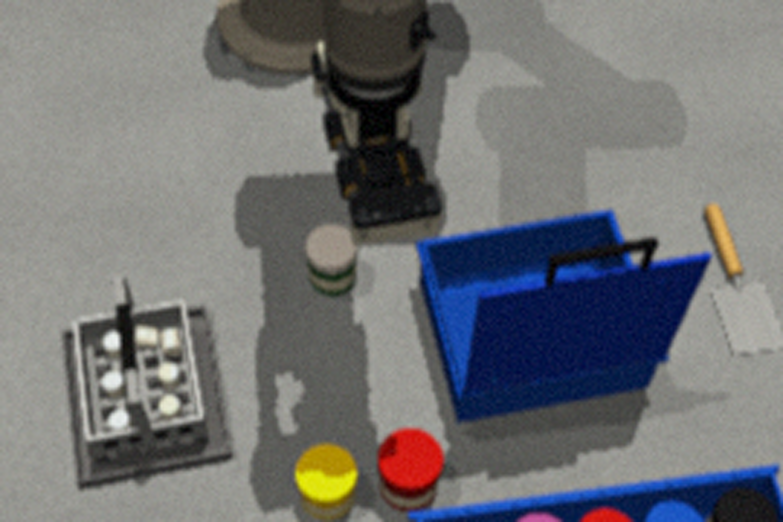

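All seven ceramics are in the sieve, at (113,342), (147,334), (171,337), (112,381), (168,372), (118,418) and (168,404). The bench is clear and the cover is upright with its handle at (600,260). Next I close it.

Call:
{"op": "servo_tool", "data": {
  "steps": [
    {"tx": 0,"ty": 0,"tz": -4,"twist": 0.7},
    {"tx": 0,"ty": 0,"tz": -4,"twist": 0},
    {"tx": 1.5,"ty": -2.7,"tz": 0,"twist": 0},
    {"tx": 2.3,"ty": -4,"tz": 0,"twist": 0},
    {"tx": 2.3,"ty": -4,"tz": 0,"twist": 0},
    {"tx": 2.3,"ty": -4,"tz": 0,"twist": 0},
    {"tx": 1.5,"ty": -2.7,"tz": 0,"twist": 0},
    {"tx": 0.8,"ty": -1.3,"tz": 0,"twist": 0},
    {"tx": 0,"ty": 0,"tz": 0,"twist": 0},
    {"tx": 0,"ty": 0,"tz": 0,"twist": 0}
  ]
}}

```text
t: 47.2
position: [636.9, 217.5, 361.6]
tcp_rot: [180.0, 0.0, 3.4]
wrist_force: [0.6, -0.7, 0.9]
gripper_width: 0.228
```

Call:
{"op": "servo_tool", "data": {
  "steps": [
    {"tx": -0.1,"ty": -0.4,"tz": 1,"twist": 0},
    {"tx": 0,"ty": 0,"tz": 2,"twist": 0},
    {"tx": 0,"ty": 0,"tz": 2,"twist": 0},
    {"tx": 0,"ty": 0,"tz": 1.5,"twist": 0},
    {"tx": 0,"ty": 0,"tz": 1,"twist": 0},
    {"tx": 0,"ty": 0,"tz": 0,"twist": 0}
  ]
}}

```text
t: 47.8
position: [634.5, 222.1, 285.6]
tcp_rot: [180.0, 0.2, 3.4]
wrist_force: [-0.2, -0.7, 0.4]
gripper_width: 0.23
```

Call:
{"op": "servo_tool", "data": {
  "claw": 1,
  "steps": [
    {"tx": 0,"ty": 0,"tz": 0,"twist": 0},
    {"tx": 0,"ty": 0,"tz": 0,"twist": 0},
    {"tx": 0,"ty": 0,"tz": 0,"twist": 0},
    {"tx": 0,"ty": 0,"tz": 0,"twist": 0}
  ]
}}

```text
t: 48.2
position: [635.6, 222.8, 288.2]
tcp_rot: [180.0, -0.1, 3.4]
wrist_force: [-0.1, -1.5, 3.4]
gripper_width: 0.107
```

```bash
python3 -c "
import numpy as np
a=np.linspace(1.588,.02,21);x=-22.5*np.cos(a);z=22.5*np.sin(a)
print(np.diff(x.round(1)).round(1).tolist(),(-np.diff(z.round(1))).round(1).tolist())"
```

```text
[-1.8, -1.7, -1.8, -1.7, -1.6, -1.7, -1.5, -1.5, -1.4, -1.3, -1.2, -1.1, -1.1, -0.8, -0.8, -0.7, -0.5, -0.3, -0.3, -0.1] [-0.0, 0.2, 0.3, 0.5, 0.6, 0.7, 0.8, 1.0, 1.0, 1.2, 1.3, 1.3, 1.5, 1.5, 1.6, 1.6, 1.7, 1.7, 1.8, 1.8]
```

Call:
{"op": "servo_tool", "data": {
  "steps": [
    {"tx": -1.8,"ty": 0,"tz": 0,"twist": 0},
    {"tx": -1.7,"ty": 0,"tz": 0.2,"twist": 0},
    {"tx": -1.8,"ty": 0,"tz": 0.3,"twist": 0},
    {"tx": -1.7,"ty": 0,"tz": 0.5,"twist": 0},
    {"tx": -1.6,"ty": 0,"tz": 0.6,"twist": 0},
    {"tx": -1.7,"ty": 0,"tz": 0.7,"twist": 0},
    {"tx": -1.5,"ty": 0,"tz": 0.8,"twist": 0},
    {"tx": -1.5,"ty": 0,"tz": 1,"twist": 0},
    {"tx": -1.4,"ty": 0,"tz": 1,"twist": 0},
    {"tx": -1.3,"ty": 0,"tz": 1.2,"twist": 0}
  ]
}}

```text
t: 49.2
position: [476.0, 213.3, 224.6]
tcp_rot: [-180.0, -0.2, 3.5]
wrist_force: [0.9, -0.3, 1.0]
gripper_width: 0.105
```

Call:
{"op": "servo_tool", "data": {
  "steps": [
    {"tx": -1.2,"ty": 0,"tz": 1.3,"twist": 0},
    {"tx": -1.1,"ty": 0,"tz": 1.3,"twist": 0},
    {"tx": -1.1,"ty": 0,"tz": 1.5,"twist": 0},
    {"tx": -0.8,"ty": 0,"tz": 1.5,"twist": 0},
    {"tx": -0.8,"ty": 0,"tz": 1.6,"twist": 0},
    {"tx": -0.7,"ty": 0,"tz": 1.6,"twist": 0},
    {"tx": -0.5,"ty": 0,"tz": 1.7,"twist": 0},
    {"tx": -0.3,"ty": 0,"tz": 1.7,"twist": 0},
    {"tx": 0,"ty": 0,"tz": 0,"twist": 0}
  ]
}}

```text
t: 50.1
position: [410.5, 209.6, 101.0]
tcp_rot: [-180.0, 0.0, 3.5]
wrist_force: [0.7, 1.8, -2.1]
gripper_width: 0.106
```

Call:
{"op": "servo_tool", "data": {
  "steps": [
    {"tx": -0.2,"ty": 0,"tz": 1.2,"twist": 0},
    {"tx": -0.1,"ty": 0,"tz": 1.2,"twist": 0},
    {"tx": 0,"ty": 0,"tz": 0.6,"twist": 0},
    {"tx": 0,"ty": 0,"tz": 0.4,"twist": 0},
    {"tx": 0,"ty": 0,"tz": 0,"twist": 0}
  ]
}}

```text
t: 50.6
position: [407.1, 209.4, 67.9]
tcp_rot: [180.0, 0.1, 3.5]
wrist_force: [-3.9, 2.6, -1.8]
gripper_width: 0.106
```

Call:
{"op": "servo_tool", "data": {
  "steps": [
    {"tx": 0,"ty": 0,"tz": 0.3,"twist": 0},
    {"tx": 0,"ty": 0,"tz": 0.2,"twist": 0},
    {"tx": 0,"ty": 0,"tz": 0,"twist": 0}
  ]
}}

```text
t: 50.9
position: [407.1, 209.3, 63.9]
tcp_rot: [180.0, 0.1, 3.5]
wrist_force: [-6.4, 1.4, 7.9]
gripper_width: 0.111
```

Call:
{"op": "servo_tool", "data": {
  "steps": [
    {"tx": 0,"ty": 0,"tz": 0.2,"twist": 0},
    {"tx": 0,"ty": 0,"tz": 0,"twist": 0}
  ]
}}

```text
t: 51.1
position: [407.2, 209.4, 63.5]
tcp_rot: [-180.0, 0.0, 3.5]
wrist_force: [-12.1, -0.4, 27.1]
gripper_width: 0.108
```

Call:
{"op": "servo_tool", "data": {
  "claw": 0.77,
  "steps": [
    {"tx": 0,"ty": 0,"tz": 0,"twist": 0},
    {"tx": 0,"ty": 0,"tz": 0,"twist": 0},
    {"tx": 0,"ty": 0,"tz": 0,"twist": 0},
    {"tx": 0,"ty": 0,"tz": -2,"twist": 0},
    {"tx": 0,"ty": 0,"tz": -3,"twist": 0},
    {"tx": 0,"ty": 0,"tz": -4,"twist": 0},
    {"tx": 0,"ty": 2,"tz": -4,"twist": 0},
    {"tx": 0,"ty": 4,"tz": -3,"twist": 0},
    {"tx": 0,"ty": 4,"tz": 0,"twist": 0},
    {"tx": 0,"ty": 0,"tz": 0,"twist": 0}
  ]
}}

```text
t: 52.1
position: [414.7, 105.9, 222.1]
tcp_rot: [179.9, -0.2, 3.2]
wrist_force: [-0.7, -0.4, 0.2]
gripper_width: 0.228
```

Run:
```python
from h import *
s=readout.observe(); print(s['t'],s['position'],s['tcp_rot'],s['gripper_width'],s['wrist_force'])
f=grab('wrist'); P=cloud(f); hsv=cv2.cvtColor(f['frame'],cv2.COLOR_RGB2HSV); a=f['frame']
b=(hsv[...,0]>100)&(hsv[...,0]<130)&(hsv[...,1]>150)&(P[...,2]>70)&(abs(P[...,0]-537)<85)&(abs(P[...,1]-216)<90)
t=P[b]; A=np.c_[t[:,:2],np.ones(len(t))]; print('cover',len(t),np.linalg.lstsq(A,t[:,2],rcond=None)[0],np.median(t,0))
f=grab('top'); P=cloud(f); cv2.imwrite('pics/end.png',cv2.resize(f['frame'][130:270,90:450,::-1],None,fx=2.2,fy=2.2))
X,Y,Z=P[...,0],P[...,1],P[...,2]; reg=(abs(X-560)<110)&(abs(Y+225)<100)
for a,b in((10,20),(60,70)):
    q=P[reg&(Z>a)&(Z<b)]; print(a,cv2.minAreaRect(q[:,:2].astype(np.float32)))
```

```text
52.1 [414.71913027 105.93685558 222.06338774] [ 1.79906286e+02 -1.52563865e-01  3.20915851e+00] 0.22810884187345273 [-0.65304674 -0.39357224  0.20043239]
cover 28121 [3.59823413e-05 2.08206029e-03 8.84252290e+01] [535.7355448  219.41921046  88.6306203 ]
10 ((561.1400756835938, -226.09359741210938), (189.18902587890625, 166.84136962890625), 4.447000980377197)
60 ((561.4861450195312, -225.22402954101562), (148.2434539794922, 122.86424255371094), 4.6493821144104)
```

View pics/end.png

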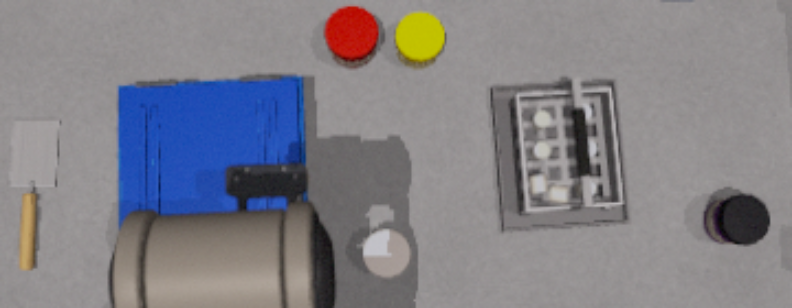

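The cover is flat (slope ≈ 0) and the sieve is centred on the tray with the ceramics inside. The jars and knife are where they were. Handing the job in.

```bash
python3 -c "
from station import order
print(order.job_done())"
```

```text
the job is handed in; nothing more can be done
None
```

The job is handed in at about 52 s of the 210 s allowed. The cover is shut, the five steel cylinders I counted are in the box, and the sieve is back on the tray with all seven ceramics. `order.job_done()` gives no verdict, so the result rests on my own checks.

**What went wrong**
- **Sieve dropped:** a second, diagonal shake pulled the sieve out of the gripper, and it landed upright in the box. A close look showed its three ceramics still in it and five steel pieces on the box floor. I gripped it again, lifted it over the open box for over a second, and carried it back to the tray.
- **Ceramic knocked aside:** one loose ceramic had shifted to stand by the box, so I found it again and picked it up there.

**Last checks**
- **Cover:** the fitted slope is about 0 rad, and it was pressed down against its stop.
- **Sieve:** it is within about 1 mm of the tray's centre and in line with it. I measured it as level when I set it down, before the last four ceramics went in.
- **Ceramics:** all seven were seen in the sieve, and none are left on the bench.
- **Jars and knife:** they look undisturbed in the final picture; I did not measure them again.
- **Steel count:** the five pieces were counted before the sieve was lifted out. I did not count again afterwards, and the box is now shut.

No check disagreed at the end.

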